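# Load the profile projector's stage and set its drag screw

### The arm

A 6-joint arm with a two-finger parallel gripper is mounted at the origin on the work surface. World frame = base frame: x ahead of the robot, y to its left, z up, the work surface at z = 0. Lengths are in m, angles in rad, forces in N, time in s.
With the tool pointing down it reaches from about 0.35 to 0.975 m from the base axis. Payload 4.9 kg.
Tool frame: the origin (TCP) lies midway between the tips of the shut fingers; the grasp point (between the pads) lies 19 mm behind it; x points along the fingers, z is the direction in which the jaws open and shut, and the axes are right-handed (so a half turn about x gives the same grasp; the last joint's range is limited). The gripper opens to 85 mm and grips with 20 to 120 N. Pads are 22 mm wide; open, the fingers measure 114 mm over their backs; the gripper's body (76 mm by 85 mm) begins 54 mm behind the grasp point. The pads swing forward as they close: fully open they stand 13 mm farther back than shut.
Start: joints at [-0.119, 0.053, 1.613, -0, 1.476, -0.119], TCP at [0.625, 0, 0.231] pointing down, gripper open.
Joint ranges: [-3.01, 3.01], [-1.01, 2.22], [0.06, 2.58], [-1.02, 4.17], [0.09, 2.62], [-3.14, 3.14]. Speed limits (rad/s): [2.57, 2.57, 3.14, 3.14, 3.14, 3.14].

### API

Orientations are given as a unit quaternion [w, x, y, z].
In Python, from plant import state, cams, workorder, nets gives the robot as it stands.
- The arm moves only by the tool play_rows, never from a script. Its argument "motion" is a list of rows, each a list of 3 entries, a list of its own where there are three numbers: the closure, from -1 (fully open) to 1 (shut), then the shift along the world's x, y, z in m, then the turn about the world's z in rad. A call has 1 to 5 rows; each row is the pose to reach, as a shift and turn from the pose commanded when the call began; what a row does not reach only later rows make up. A row lasts 1/10 s, in which the tool goes at most 50 mm and 8.59 degrees, less where a joint would pass 70% of its speed; a pose out of reach is approached as far as the arm can. A call with a gripper value outside its range is refused whole. The fingers move at their own pace and stop on an object; the grip force is fixed at half the most. Time passes only in rows, so rows that repeat a pose let the fingers close. It gives the time, the measured TCP pose, the force and the opening at its end, in the units of the state.
- state(): the state, without advancing time (a new reading comes with each control period).
- cams.grab_frame(name): name is "scene" or "side" or "wrist"; returns (picture, depth): 420x560x3 uint8, red, green, blue; 420x560 float32, m along the optical axis (not along the pixel's ray), 0 where there is no reading.
- cams.camera_info(name): a dict with "K" (3x3 intrinsics, pixels), "rvec" (rotation vector, rad) and "tvec" (3), from world to camera coordinates, as OpenCV has them. Camera axes: x right, y down, z forward; pixel columns grow to the right and rows downward; lengths in m; the calibration is good to about 2 mm. A picture is of the moment at which its call begins: read the wrist's pose just before it. camera_info takes no time and is no camera call; for the wrist camera it gives the pose at the moment of the call.
- workorder.job_done(): hands the job in, once; it reports no verdict.
Trained networks look in the newest picture that a camera, given by its name, has taken for a name from the list of things; names that differ only in an ending like _2 or _b are one class to them, and where a whole thing is asked for, a point or a joint stands for the part that bears it (a point fixed in the world has none). Each returns a list of dicts, best first, with "score" (0 to 1); they miss things now and then, are a little off and sometimes report something else, mostly with a low value. They report only what shows in the picture. A call takes as long as a camera call.
- nets.recognise(camera, target): "at" ([x, y, z] in m, in world coordinates, good to about 4 mm: the middle of the surface that is visible of it).
- nets.landmark_of(camera, target): "at" ([x, y, z] in m, in world coordinates, good to about 4 mm: a listed point, or the origin of a listed thing).
The state is a dict: "time": time; "joint_pos": joint angles; "joint_vel": joint speeds; "joint_efforts": joint torques, N m; "tool_pos": TCP position; "tool_rot": TCP orientation; "contact_force": force on the tool from outside, world axes, zero at the start; "ft_torque": the same for the moment, N m; "gripper_width": opening from 0.0 (shut) to 1.0 (fully open).
Only numpy, scipy, OpenCV 4.12 (cv2) and the standard library are available. Lean on these libraries where they do the work, as an engineer would, in place of code of your own. Each camera call takes 0.05 s, during which the arm holds its last target.

### The job

Get the projector stage ready for the next measuring run: pull the cabinet's drawer out to its stop, set every profile sample from it upright and fully down in a nest of the stage, one to a nest, and shut the drawer. With all the samples on the stage, turn the drag screw clockwise until it bottoms, then back it off a quarter of a turn so that the loaded stage runs freely. Leave the other things on the bench and on the cabinet where they are.

Things in the scene. Friction and masses are not known exactly. Their poses are not given: they have to be found in the camera images.
- drawer (a joint): travel of the drawer in m: 0 shut, grows as it is pulled towards the robot side, 0.170 at its stop. It runs with about 2 N of friction and stays where it is left; it may start slightly ajar
- drawer_handle (a point): middle of the drawer's bar handle: a level round steel bar 12 mm thick and 110 mm long, lying across the drawer front, its axis 42 mm in front of the white front panel (36 mm clear gap) and 97 mm above the table, nothing above or below it. Its frame is that of the cabinet: x points from the handle into the cabinet, so the drawer pulls along -x; y along the bar; z up
- cabinet: low grey cabinet with one white-fronted drawer, 220 mm deep, 300 mm wide, 125 mm high, fixed. Origin on the table, on its middle line, 70 mm in front of the shut drawer's front panel; x points from the front into the cabinet, z up; the cabinet body begins at x = 84 mm. Its frame does not move with the drawer
- drawer_floor (a point): point on the drawer's floor, on its middle line, just behind the front panel, 52 mm above the table; moves with the drawer, x into the cabinet. The floor is 195 mm deep and 264 mm wide; side and back walls are 15 mm high; the front panel is 14 mm thick, its top 121 mm above the table. At the stop 170 mm of floor lie clear of the cabinet body
- stage: black projector stage plate, 235 mm along x, 270 mm along y, 30 mm thick, fixed. Origin at table height under the middle of its row of four nests; x away from the robot, z up. Nests: pockets 98 mm along x, 58 mm along y, between aluminium ribs 6 mm wide and 8 mm high. Two black blocks, 42 mm above the table, at its near corners. The drag screw stands on it at x = -125 mm, y = 0
- screw (a joint): angle of the stage's drag screw in rad: grows as it is turned clockwise seen from above (tightening), and stops hard at 6.283, where it bottoms. It stays where it is left; turning it takes about 0.1 N m; it hardly sinks as it turns. At 6.283 (and at 0) its bar lies along the stage's x axis
- screw_bar (a point): centre of the drag screw's grip bar, on the screw's axis, 75 mm above the table. The bar is aluminium, flat-sided, 56 mm long, 14 mm wide, 32 mm high (57 to 89 mm above the table) on a round collar, with a small pointed nose at one end of its top. The frame turns with the screw: x along the bar, away from the nosed end; z up
- nest0 (a point): floor centre of one of the four nests of the stage (they are in a row, 64 mm apart), 30 mm above the table; x along the nest's length, as the stage's x
- nest1 (a point): floor centre of one of the four nests of the stage (they are in a row, 64 mm apart), 30 mm above the table; x along the nest's length, as the stage's x
- nest2 (a point): floor centre of one of the four nests of the stage (they are in a row, 64 mm apart), 30 mm above the table; x along the nest's length, as the stage's x
- nest3 (a point): floor centre of one of the four nests of the stage (they are in a row, 64 mm apart), 30 mm above the table; x along the nest's length, as the stage's x
- sample0: profile sample: a plain aluminium inverted-T length, 90 mm long (along x): a base plate 50 mm wide (along y) and 12 mm thick, with an upright web 12 mm thick and 32 mm high along its middle, 44 mm high in all, about 0.23 kg. Origin at the centre of its underside, z up through the web. All samples are alike; they lie in the drawer at the start, lengthwise, and some may be absent
- sample1: profile sample: a plain aluminium inverted-T length, 90 mm long (along x): a base plate 50 mm wide (along y) and 12 mm thick, with an upright web 12 mm thick and 32 mm high along its middle, 44 mm high in all, about 0.23 kg. Origin at the centre of its underside, z up through the web. All samples are alike; they lie in the drawer at the start, lengthwise, and some may be absent
- sample2: profile sample: a plain aluminium inverted-T length, 90 mm long (along x): a base plate 50 mm wide (along y) and 12 mm thick, with an upright web 12 mm thick and 32 mm high along its middle, 44 mm high in all, about 0.23 kg. Origin at the centre of its underside, z up through the web. All samples are alike; they lie in the drawer at the start, lengthwise, and some may be absent
- sample3: profile sample: a plain aluminium inverted-T length, 90 mm long (along x): a base plate 50 mm wide (along y) and 12 mm thick, with an upright web 12 mm thick and 32 mm high along its middle, 44 mm high in all, about 0.23 kg. Origin at the centre of its underside, z up through the web. All samples are alike; they lie in the drawer at the start, lengthwise, and some may be absent
- vblock: steel V-block, 50 x 70 x 46 mm, a bystander; origin at the centre of its underside
- ring_gauge: steel ring gauge, 54 mm across, 22 mm high, a bystander; origin at the centre of its underside
- gauge_case: wooden gauge case, 90 x 150 x 35 mm, on top of the cabinet, a bystander; origin at the centre of its underside
- square_post: round steel cylinder square, 60 mm across at its foot, 90 mm high, a bystander; origin at the centre of its underside
- cleaner: white bottle, 52 mm across, 150 mm high, a bystander; origin at the centre of its underside
- brush: wooden-handled brush, 180 mm, a bystander; origin at the centre of its underside
- caliper: steel caliper, 160 mm, lying flat, a bystander; origin at the centre of its underside

How it is judged:
On the way, in this order (a step that is already met when the one before it is completed fails the run):
1. the drawer is pulled out to its stop (value of joint drawer above 0.16 m), for 0.2 s.
2. every sample is upright, fully down in a nest and let go ((horizontal distance between sample0 and nest0 below 0.01 m or horizontal distance between sample0 and nest1 below 0.01 m or horizontal distance between sample0 and nest2 below 0.01 m or horizontal distance between sample0 and nest3 below 0.01 m) and z of each of sample0, sample1, sample2, sample3 in the frame of stage below 0.033 m and angle between each of sample0, sample1, sample2, sample3's own z axis and vertical below 0.08 rad and linear speed of each of sample0, sample1, sample2, sample3 below 0.02 m/s and contact force between each of sample0, sample1, sample2, sample3 and the fingers below 0.3 N and (horizontal distance between sample1 and nest0 below 0.01 m or horizontal distance between sample1 and nest1 below 0.01 m or horizontal distance between sample1 and nest2 below 0.01 m or horizontal distance between sample1 and nest3 below 0.01 m) and (horizontal distance between sample2 and nest0 below 0.01 m or horizontal distance between sample2 and nest1 below 0.01 m or horizontal distance between sample2 and nest2 below 0.01 m or horizontal distance between sample2 and nest3 below 0.01 m) and (horizontal distance between sample3 and nest0 below 0.01 m or horizontal distance between sample3 and nest1 below 0.01 m or horizontal distance between sample3 and nest2 below 0.01 m or horizontal distance between sample3 and nest3 below 0.01 m)), for 0.2 s.
3. the drag screw is turned clockwise until it bottoms (value of joint screw above 6.2 rad), for 0.1 s.
4. the drag screw is backed off a quarter of a turn (value of joint screw between 4.492 and 4.932 rad and velocity of joint screw between -0.05 and 0.05 rad/s), for 0.3 s.
At the end, for the whole second after the job is handed in: Every sample stands upright (within 0.08 rad) on the floor of a nest, within 10 mm of its centre, let go and at rest; the drawer is shut to within 12 mm; the drag screw is at rest a quarter of a turn (within 0.22 rad) short of where it bottoms (all of step 2 and all of step 4 and value of joint drawer below 0.012 m); the robot touches nothing.
It fails at once if one of the other things on the bench or cabinet is moved more than 40 mm (distance of any of vblock, ring_gauge, gauge_case, square_post, cleaner, brush, caliper from where it was at the start of the episode above 0.04 m).
Of sample0, sample1, sample2, sample3 only 2 to 4 are there at a start; the rules pass over those that are not, and their reading is None.
At some moment in a run one of sample0, sample1, sample2, sample3 may be knocked a few centimetres aside while the robot is not near it.
Once in a run the grip may slacken for a moment while it holds something.
It also fails if it takes over 210 s, if anything falls off the work surface, if the arm or the gripper's body presses on something with over 40 N, if the wrist force passes 120 N, or if a joint passes its speed limit or range.

## Working session

There is one attempt and no reset: what is moved stays moved. The work goes in short steps, Python scripts to look and compute and a tool call to move; the robot and the scene stay as the last step left them, time stands still between calls to the robot, and variables do not carry over. Pictures are saved under pics/ and viewed, and the job is handed in when it is done.

Besides the shell and the picture viewer there is one more tool, called in YAML: its name, and indented under it one key for each argument. play_rows: Moves the arm, as the interface text tells. Its arguments: {"type":"object","properties":{"motion":{"type":"array","items":{"type":"array"}}},"required":["motion"]}

```bash
ls; mkdir -p pics; cat > h.py <<'E'
import numpy as np, cv2, json
from plant import state, cams, workorder, nets
def cam(n):
    i=cams.camera_info(n); K=np.array(i['K'],float); R=cv2.Rodrigues(np.array(i['rvec'],float))[0]; t=np.array(i['tvec'],float).ravel()
    return K,R,t
def grab(n,f=None):
    c=cam(n); p,d=cams.grab_frame(n)
    if f: cv2.imwrite('pics/'+f+'.png',p[:,:,::-1])
    return p,d,c
def cloud(d,c):
    K,R,t=c; v,u=np.mgrid[:d.shape[0],:d.shape[1]]
    P=np.stack([(u-K[0,2])/K[0,0]*d,(v-K[1,2])/K[1,1]*d,d],-1)
    W=(P-t)@R; W[d<=0]=np.nan
    return W
def st():
    s=state(); print({k:np.round(s[k],4).tolist() for k in('time','tool_pos','tool_rot','contact_force','gripper_width','joint_pos')})
E
python3 - <<'E'
from h import *
st()
for n in('scene','side','wrist'):
    p,d,c=grab(n,n+'0'); np.savez('/tmp/%s0.npz'%n,p=p,d=d,K=c[0],R=c[1],t=c[2])
    print(n,c[0][0,0],-c[1].T@c[2])
    for k in('drawer_handle','stage','screw_bar','sample0','cabinet'):
        print(k,[(np.round(a['at'],3).tolist(),round(a['score'],2)) for a in nets.landmark_of(n,k)][:5])
E
```

```text
pics
{'time': 0.0, 'tool_pos': [0.6244, 0.0001, 0.23], 'tool_rot': [0.7064, 0.0001, 0.7078, 0.0001], 'contact_force': [-0.4191, 0.4479, -0.0185], 'gripper_width': 1.0018, 'joint_pos': [-0.119, 0.0534, 1.6143, -0.0, 1.476, -0.119]}
scene 429.57770588170183 [ 1.43354473 -0.35995516  0.91750135]
drawer_handle []
stage []
screw_bar []
sample0 []
cabinet []
side 529.780376321004 [0.31400353 0.98609077 1.13683098]
drawer_handle [([0.611, -0.219, 0.096], 0.67)]
stage [([0.578, 0.201, 0.0], 0.9), ([0.396, 0.456, -0.002], 0.67)]
screw_bar [([0.453, 0.208, 0.071], 0.52)]
sample0 [([0.456, 0.208, 0.073], 0.55), ([0.718, -0.262, 0.054], 0.35), ([0.732, -0.134, 0.049], 0.35)]
cabinet [([0.397, 0.454, -0.002], 0.36), ([0.451, 0.208, 0.074], 0.23)]
wrist 367.3125397038938 [0.62548727 0.08252931 0.37407505]
drawer_handle [([0.605, -0.218, 0.1], 0.85)]
stage []
screw_bar []
sample0 []
cabinet []
```

View pics/scene0.png

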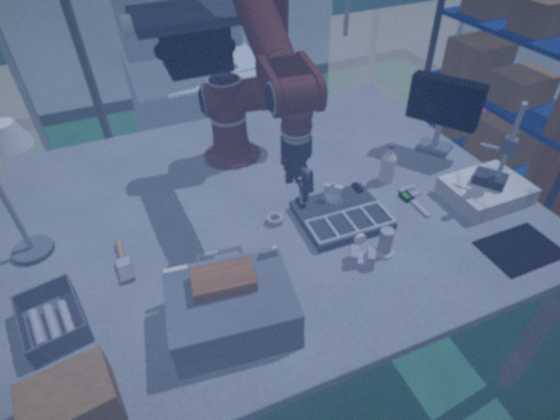

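View pics/side0.png

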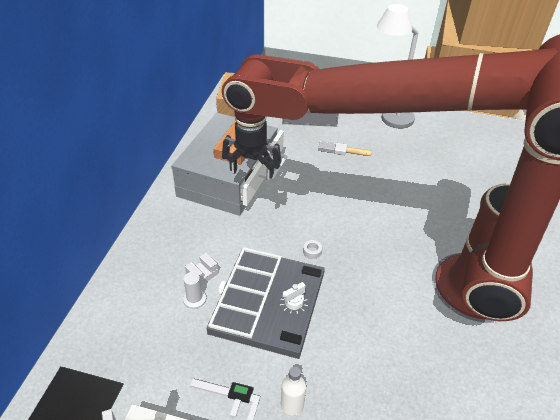

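View pics/wrist0.png

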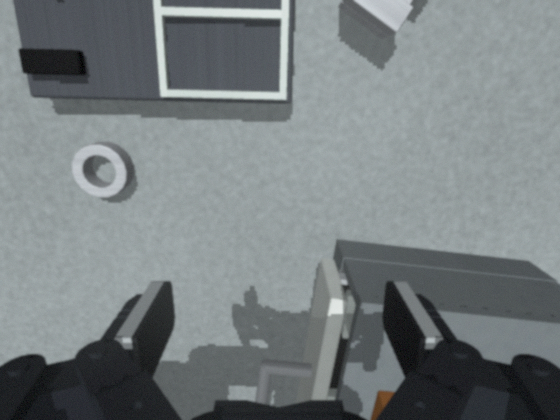

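```bash
cat > a.py <<'E'
from h import *
def load(n):
    z=np.load('/tmp/%s0.npz'%n); return z['p'],z['d'],(z['K'],z['R'],z['t'])
def rect(m):
    return cv2.minAreaRect(m.astype(np.float32))
for n in('side','scene','wrist'):
    p,d,c=load(n); W=cloud(d,c)
    X,Y,Z=W[...,0],W[...,1],W[...,2]
    print(n,'table z',np.nanmedian(Z[(X>.45)&(X<.9)&(abs(Z)<.02)]))
    b=(X>.35)&(X<.75)&(Y>0.0)&(Y<.4)
    rib=b&(Z>.034)&(Z<.0405)&(p.mean(-1)>150)
    if rib.sum()>50: print('rib',rib.sum(),rect(np.c_[X[rib],Y[rib]]*1000))
    pl=b&(Z>.024)&(Z<.041)
    if pl.sum()>50: print('plate',pl.sum(),rect(np.c_[X[pl],Y[pl]]*1000))
    cb=(X>.6)&(X<1.1)&(Y<0.)&(Y>-.5)&(Z>.115)&(Z<.1265)
    if cb.sum()>50: print('cabtop',cb.sum(),rect(np.c_[X[cb],Y[cb]]*1000))
    h=(X>.5)&(X<.66)&(Y<-.05)&(Y>-.4)&(Z>.085)&(Z<.106)
    if h.sum()>20: print('handle',h.sum(),rect(np.c_[X[h],Y[h]]*1000))
    h=(X>.45)&(X<1.0)&(Y<-.0)&(Y>-.5)&(Z>.06)&(Z<.2)
    np.set_printoptions(suppress=True)
    if n!='scene':
        for z0,z1 in((.06,.09),(.09,.106),(.106,.118),(.118,.123),(.123,.13)):
            m=h&(Z>z0)&(Z<z1); 
            if m.sum()>20: print(z0,m.sum(),np.percentile(X[m],[2,25,50,75,98]).round(3),np.percentile(Y[m],[2,50,98]).round(3))
    s=(X>.38)&(X<.52)&(Y>.1)&(Y<.3)&(Z>.085)&(Z<.095)
    if s.sum()>10: print('bar',s.sum(),rect(np.c_[X[s],Y[s]]*1000))
E
python3 a.py
python3 - <<'E'
import cv2
im=cv2.imread('pics/side0.png')
cv2.imwrite('pics/side0z.png',cv2.resize(im[240:360,200:340],None,fx=5,fy=5,interpolation=2))
E
```

```text
side table z 0.0011225732225969224
rib 932 ((589.7445678710938, 196.732421875), (273.9158935546875, 278.0234069824219), 47.627079010009766)
plate 7661 ((576.248779296875, 171.95982360839844), (341.6307373046875, 346.50775146484375), 89.2840805053711)
cabtop 2147 ((768.9990234375, -238.32723999023438), (310.0894775390625, 246.8574676513672), 83.00808715820312)
handle 218 ((627.272216796875, -244.0836944580078), (65.23204040527344, 259.3229064941406), 0.003859730204567313)
0.06 706 [0.634 0.674 0.738 0.822 0.899] [-0.363 -0.096 -0.077]
0.09 525 [0.599 0.642 0.69  0.793 0.893] [-0.361 -0.1   -0.077]
0.106 333 [0.632 0.661 0.712 0.805 0.899] [-0.363 -0.098 -0.077]
0.118 609 [0.637 0.672 0.773 0.846 0.895] [-0.381 -0.163 -0.08 ]
0.123 2223 [0.66  0.751 0.82  0.855 0.894] [-0.381 -0.169 -0.087]
bar 116 ((457.7513427734375, 210.79136657714844), (63.37325668334961, 17.089933395385742), 49.15552520751953)
scene table z nan
wrist table z 0.0001761938806458314
rib 3225 ((577.9144287109375, 110.2887954711914), (77.32667541503906, 110.16996765136719), 88.69290161132812)
plate 26307 ((562.1436767578125, 75.81827545166016), (318.50494384765625, 147.2636260986328), 0.09580385684967041)
cabtop 11658 ((759.0814208984375, -145.87203979492188), (118.37468719482422, 200.4132080078125), 83.13672637939453)
handle 1356 ((631.3917846679688, -171.65728759765625), (84.8307876586914, 48.2601203918457), 83.04512023925781)
0.06 4557 [0.651 0.69  0.744 0.815 0.883] [-0.224 -0.094 -0.079]
0.09 3290 [0.607 0.638 0.679 0.79  0.864] [-0.2   -0.099 -0.079]
0.106 1605 [0.655 0.673 0.753 0.806 0.856] [-0.181 -0.093 -0.079]
0.118 2429 [0.657 0.665 0.67  0.683 0.841] [-0.177 -0.112 -0.079]
0.123 8877 [0.683 0.7   0.724 0.808 0.852] [-0.187 -0.119 -0.085]
  return np.nanmean(a, axis, out=out, keepdims=keepdims)
```

View pics/side0z.png

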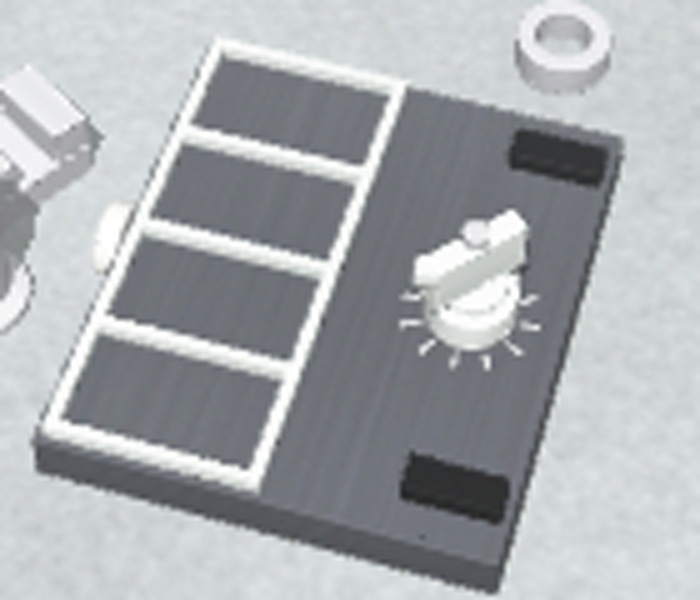

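play_rows:
  motion:
    - [-1, [-0.01, -0.05, 0.02], -0.04]
    - [-1, [-0.02, -0.1, 0.02], -0.12]
    - [-1, [-0.02, -0.15, 0.02], -0.12]
    - [-1, [-0.02, -0.2, 0.02], -0.12]
    - [-1, [-0.02, -0.25, 0.02], -0.12]

```text
time: 1.4
tool_pos: [0.6047, -0.2465, 0.2517]
tool_rot: [0.706, 0.042, 0.706, -0.042]
contact_force: [0.7, 0.5, 0.1]
gripper_width: 0.995
```

play_rows:
  motion:
    - [-1, [0, -0.03, 0.0], 0]
    - [-1, [0, -0.03, 0.0], 0]
    - [-1, [0, -0.03, 0.0], 0]

```text
time: 1.7
tool_pos: [0.6048, -0.275, 0.251]
tool_rot: [0.706, 0.043, 0.706, -0.043]
contact_force: [-0.5, 1.1, -0.3]
gripper_width: 0.997
```

```bash
cat > b.py <<'E'
from h import *
st()
p,d,c=grab('wrist','w1'); W=cloud(d,c); X,Y,Z=np.moveaxis(W,-1,0)
np.savez('/tmp/w1.npz',p=p,d=d,K=c[0],R=c[1],t=c[2])
for k in('drawer_handle','cabinet','sample0'):
    print(k,[(np.round(a['at'],3).tolist(),round(a['score'],2)) for a in nets.landmark_of('wrist',k)][:5])
h=(X>.5)&(X<.635)&(Y<-.1)&(Y>-.4)&(Z>.09)&(Z<.108)
print(h.sum(),cv2.minAreaRect((np.c_[X[h],Y[h]]*1000).astype(np.float32)))
pn=(X>.5)&(X<.8)&(Y<-.05)&(Y>-.4)&(Z>.118)&(Z<.1225)
print(cv2.minAreaRect((np.c_[X[pn],Y[pn]]*1000).astype(np.float32)))
E
python3 b.py
```

```text
{'time': 1.7, 'tool_pos': [0.6048, -0.275, 0.251], 'tool_rot': [0.7057, 0.0431, 0.7059, -0.0426], 'contact_force': [-0.4952, 1.0711, -0.2813], 'gripper_width': 0.9973, 'joint_pos': [-0.5389, 0.1338, 1.4936, 0.0005, 1.5149, -0.4177]}
drawer_handle [([0.606, -0.219, 0.102], 0.56)]
cabinet [([0.589, -0.213, -0.002], 0.84), ([0.745, -0.249, 0.125], 0.36)]
sample0 []
3361 ((614.8601684570312, -264.5899658203125), (40.24684143066406, 210.01528930664062), 0.00765296770259738)
((655.9595947265625, -260.83929443359375), (231.14035034179688, 23.153575897216797), 83.11177825927734)
```

View pics/w1.png

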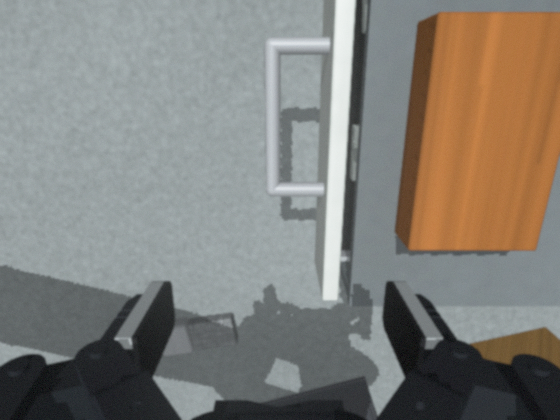

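```bash
cat > b.py <<'E'
from h import *
z=np.load('/tmp/w1.npz'); c=(z['K'],z['R'],z['t']); W=cloud(z['d'],c)
def onplane(u,v,zz,c):
    K,R,t=c; C=-R.T@t; r=R.T@np.array([(u-K[0,2])/K[0,0],(v-K[1,2])/K[1,1],1]); return C+r*(zz-C[2])/r[2]
print(W[116,272],W[60,272],W[170,272])
a=onplane(272,42,.103,c);b=onplane(272,192,.103,c);print(a,b,(a+b)/2, np.degrees(np.arctan2(*(a-b)[:2])))
print(onplane(333,290,.121,c),onplane(345,5,.121,c),onplane(380,5,.125,c),onplane(352,300,.125,c))
E
python3 b.py; sed -n '/x/p' /dev/null
cat >> h.py <<'E'
def onplane(u,v,zz,c):
    K,R,t=c; C=-R.T@t; r=R.T@np.array([(u-K[0,2])/K[0,0],(v-K[1,2])/K[1,1],1]); return C+r*(zz-C[2])/r[2]
def px(P,c):
    K,R,t=c; q=K@(R@np.asarray(P,float)+t); return q[:2]/q[2]
E
```

```text
[ 0.60752888 -0.21511683  0.10196768] [ 0.61261543 -0.17542926  0.10423472] [ 0.60226044 -0.2568241   0.10403562]
[ 0.61413014 -0.16335116  0.103     ] [ 0.59988676 -0.27534764  0.103     ] [ 0.60700845 -0.2193494   0.103     ] 7.2477968285454475
[ 0.64125634 -0.36206161  0.121     ] [ 0.66483928 -0.14886481  0.121     ] [ 0.68669679 -0.15226549  0.125     ] [ 0.65606969 -0.37110908  0.125     ]
```

play_rows:
  motion:
    - [0.2, [0.002, 0.04, 0.0], 0]
    - [0.2, [0.002, 0.056, -0.03], 0]
    - [0.2, [0.002, 0.056, -0.08], 0]
    - [0.2, [0.002, 0.056, -0.1], 0]
    - [0.2, [0.002, 0.056, -0.11], 0]

```text
time: 2.4
tool_pos: [0.6055, -0.2164, 0.1379]
tool_rot: [0.704, 0.042, 0.708, -0.041]
contact_force: [-0.3, 0.5, 0.1]
gripper_width: 0.403
```

play_rows:
  motion:
    - [0.2, [0, 0, -0.03], 0]
    - [0.2, [0, 0, -0.06], 0]
    - [0.2, [0, 0, -0.063], 0]
    - [1, [0, 0, -0.063], 0]
    - [1, [0, 0, -0.063], 0]

```text
time: 2.9
tool_pos: [0.608, -0.2188, 0.0804]
tool_rot: [0.707, 0.042, 0.705, -0.043]
contact_force: [-1.2, 1.3, -2.5]
gripper_width: 0.113
```

play_rows:
  motion:
    - [1, [0, 0, 0], 0]
    - [1, [0, 0, 0], 0]
    - [1, [0, 0, 0], 0]

```text
time: 3.2
tool_pos: [0.608, -0.2189, 0.0804]
tool_rot: [0.707, 0.042, 0.705, -0.043]
contact_force: [-1.3, 1.5, 6.1]
gripper_width: 0.115
```

play_rows:
  motion:
    - [1, [-0.015, 0.0018, 0], 0]
    - [1, [-0.04, 0.005, 0], 0]
    - [1, [-0.07, 0.0086, 0], 0]
    - [1, [-0.099, 0.0122, 0], 0]
    - [1, [-0.129, 0.0158, 0], 0]

```text
time: 3.7
tool_pos: [0.4796, -0.2032, 0.0804]
tool_rot: [0.708, 0.042, 0.703, -0.043]
contact_force: [4.2, 1.6, 6.8]
gripper_width: 0.116
```

play_rows:
  motion:
    - [1, [-0.01, 0.0012, 0], 0]
    - [1, [-0.02, 0.0024, 0], 0]
    - [1, [-0.025, 0.003, 0], 0]
    - [1, [-0.03, 0.0036, 0], 0]
    - [1, [-0.03, 0.0036, 0], 0]

```text
time: 4.2
tool_pos: [0.4488, -0.1995, 0.0803]
tool_rot: [0.707, 0.042, 0.705, -0.043]
contact_force: [-1.7, 4.7, 9.8]
gripper_width: 0.114
```

play_rows:
  motion:
    - [1, [-0.003, 0.0004, 0], 0]
    - [1, [-0.006, 0.0007, 0], 0]
    - [1, [-0.009, 0.001, 0], 0]
    - [1, [-0.009, 0.001, 0], 0]

```text
time: 4.6
tool_pos: [0.4465, -0.1992, 0.0805]
tool_rot: [0.713, 0.042, 0.698, -0.044]
contact_force: [29.1, 0.1, -11.1]
gripper_width: 0.116
```

play_rows:
  motion:
    - [1, [0.007, -0.0008, 0], 0]
    - [0.2, [0.007, -0.0008, 0], 0]
    - [0.2, [0.007, -0.0008, 0], 0]
    - [0.2, [0.007, -0.0008, 0.03], 0]
    - [0.2, [0.007, -0.0008, 0.075], 0]

```text
time: 5.1
tool_pos: [0.4429, -0.1976, 0.1498]
tool_rot: [0.703, 0.044, 0.709, -0.041]
contact_force: [1.5, -0.2, -0.2]
gripper_width: 0.401
```

play_rows:
  motion:
    - [-0.5, [0.0, 0, 0.05], 0.14]
    - [-0.5, [0.04, 0, 0.09], 0.28]
    - [-0.5, [0.08, 0, 0.13], 0.42]
    - [-0.5, [0.12, 0, 0.17], 0.56]
    - [-0.5, [0.16, 0, 0.2], 0.7]

```text
time: 5.6
tool_pos: [0.5915, -0.1993, 0.3424]
tool_rot: [0.677, -0.204, 0.677, 0.204]
contact_force: [-0.2, -1.2, -0.6]
gripper_width: 0.746
```

play_rows:
  motion:
    - [-0.5, [0.02, 0, 0], 0.14]
    - [-0.5, [0.04, 0, 0.0], 0.28]
    - [-0.5, [0.055, 0, 0], 0.42]
    - [-0.5, [0.055, 0, 0], 0.56]
    - [-0.5, [0.055, 0, 0], 0.7]

```text
time: 6.1
tool_pos: [0.6456, -0.1993, 0.3393]
tool_rot: [0.565, -0.423, 0.567, 0.425]
contact_force: [0.2, -0.6, -0.7]
gripper_width: 0.749
```

play_rows:
  motion:
    - [-0.5, [0.0, -0.02, 0], 0.14]
    - [-0.5, [0.0, -0.02, 0], 0.18]
    - [-0.5, [0.0, -0.02, 0], 0.18]
    - [-0.5, [0.0, -0.02, 0], 0.18]

```text
time: 6.5
tool_pos: [0.6454, -0.2192, 0.3402]
tool_rot: [0.527, -0.471, 0.527, 0.472]
contact_force: [-0.2, 0.3, -0.2]
gripper_width: 0.753
```

```bash
cat > b.py <<'E'
from h import *
st()
p,d,c=grab('wrist','w2'); W=cloud(d,c); X,Y,Z=np.moveaxis(W,-1,0)
np.savez('/tmp/w2.npz',p=p,d=d,K=c[0],R=c[1],t=c[2])
for k in('drawer_handle','drawer_floor','sample0'):
    print(k,[(np.round(a['at'],3).tolist(),round(a['score'],2)) for a in nets.landmark_of('wrist',k)][:6])
E
python3 b.py
```

```text
{'time': 6.5, 'tool_pos': [0.6454, -0.2192, 0.3402], 'tool_rot': [0.527, -0.4708, 0.5275, 0.4716], 'contact_force': [-0.1833, 0.3464, -0.2074], 'gripper_width': 0.7526, 'joint_pos': [-0.4363, 0.1456, 1.3347, -0.0003, 1.6625, -1.8951]}
drawer_handle []
drawer_floor [([0.503, -0.207, 0.054], 0.7)]
sample0 [([0.566, -0.309, 0.051], 0.95), ([0.564, -0.245, 0.053], 0.86), ([0.576, -0.12, 0.052], 0.67)]
```

View pics/w2.png

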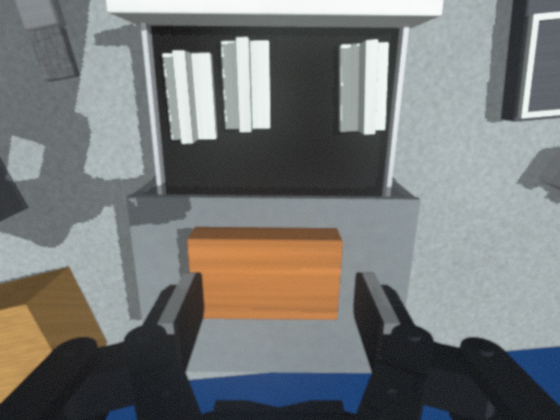

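```bash
cat >> h.py <<'E'
def webs(W,zlo=.087,zhi=.104,box=(.46,.66,-.37,-.05),minN=80):
    X,Y,Z=np.moveaxis(W,-1,0)
    m=((Z>zlo)&(Z<zhi)&(X>box[0])&(X<box[1])&(Y>box[2])&(Y<box[3])).astype(np.uint8)
    n,l=cv2.connectedComponents(m); out=[]
    for i in range(1,n):
        q=l==i
        if q.sum()<minN: continue
        P=np.c_[X[q],Y[q]]; r=cv2.minAreaRect((P*1000).astype(np.float32)); b=cv2.boxPoints(r)
        e=[b[1]-b[0],b[2]-b[1]]; e=max(e,key=np.linalg.norm); a=np.arctan2(e[1],e[0]); a=(a+np.pi/2)%np.pi-np.pi/2
        out.append((q.sum(),np.round(r[0],1),np.round(sorted(r[1]),1),round(float(a),3),round(float(np.median(Z[q])),4)))
        print(*out[-1])
    return out
E
python3 - <<'E'
from h import *
z=np.load('/tmp/w2.npz'); c=(z['K'],z['R'],z['t']); W=cloud(z['d'],c)
webs(W)
for a,b in(((182,52),(187,142)),((243,39),(245,131)),((372,41),(369,133))):
    A=onplane(*a,.096,c);B=onplane(*b,.096,c);print((A+B)/2,np.linalg.norm(A-B),np.arctan2(*(B-A)[1::-1]))
p=z['p']; cv2.imwrite('pics/w2z.png',cv2.resize(p[20:160,140:420,::-1],None,fx=2.8,fy=2.8,interpolation=2))
E
```

```text
930 [ 504.4 -207.3] [  0.8 292.9] 1.45 0.0955
1188 [ 560.7 -244.6] [12.2 89.6] -0.105 0.0961
1292 [ 577.4 -118.7] [12.7 90.1] -0.057 0.096
1263 [ 565.7 -307.6] [12.9 89.3] -0.097 0.096
[ 0.56596117 -0.30546514  0.096     ] 0.08693758667810796 -0.13541709482664746
[ 0.56133343 -0.24422415  0.096     ] 0.08710565625405459 -0.11873337736206828
[ 0.57734472 -0.11871796  0.096     ] 0.08749642093045955 -0.06592971255998294
```

View pics/w2z.png

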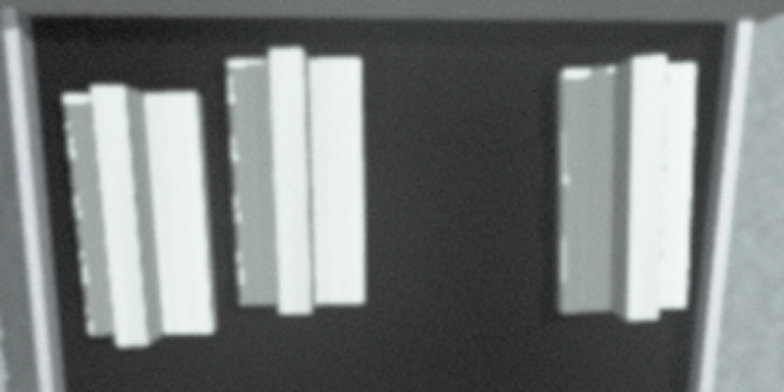

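play_rows:
  motion:
    - [0.1, [-0.02, 0.03, -0.03], 0.05]
    - [0.1, [-0.04, 0.06, -0.06], 0.05]
    - [0.1, [-0.06, 0.09, -0.09], 0.05]
    - [0.1, [-0.068, 0.1005, -0.13], 0.05]
    - [0.1, [-0.068, 0.1005, -0.17], 0.05]

```text
time: 7.2
tool_pos: [0.5772, -0.1167, 0.1706]
tool_rot: [0.515, -0.486, 0.514, 0.485]
contact_force: [0.5, -0.1, -0.1]
gripper_width: 0.45
```

play_rows:
  motion:
    - [0.1, [0, 0, -0.04], 0]
    - [0.1, [0, 0, -0.08], 0]
    - [0.1, [0, 0, -0.1], 0]
    - [0.1, [0, 0, -0.1], 0]
    - [0.1, [0, 0, -0.1], 0]

```text
time: 7.7
tool_pos: [0.5781, -0.1185, 0.0715]
tool_rot: [0.515, -0.485, 0.515, 0.484]
contact_force: [0.2, -0.5, 0.1]
gripper_width: 0.449
```

Close and lift.

play_rows:
  motion:
    - [1, [0, 0, -0.001], 0]
    - [1, [0, 0, -0.001], 0]
    - [1, [0, 0, -0.001], 0]
    - [1, [0, 0, -0.001], 0]
    - [1, [0, 0, -0.001], 0]

```text
time: 8.2
tool_pos: [0.5794, -0.119, 0.0724]
tool_rot: [0.516, -0.486, 0.514, 0.483]
contact_force: [0.0, 1.4, 6.2]
gripper_width: 0.127
```

play_rows:
  motion:
    - [1, [0, 0, 0.02], 0]
    - [1, [0, 0, 0.05], 0]
    - [1, [0, 0, 0.09], 0]
    - [1, [0, 0, 0.13], 0]
    - [1, [0, 0, 0.16], 0]

```text
time: 8.7
tool_pos: [0.578, -0.1187, 0.2325]
tool_rot: [0.515, -0.485, 0.515, 0.484]
contact_force: [0.2, -0.2, -1.9]
gripper_width: 0.126
```

play_rows:
  motion:
    - [1, [0.015, 0.04, 0], 0.02]
    - [1, [0.025, 0.085, 0], 0.06]
    - [1, [0.035, 0.13, 0], 0.06]
    - [1, [0.045, 0.175, 0.0], 0.06]
    - [1, [0.05, 0.22, 0.0], 0.06]

```text
time: 9.2
tool_pos: [0.6277, 0.1031, 0.2293]
tool_rot: [0.5, -0.5, 0.5, 0.5]
contact_force: [0.7, -0.8, -2.0]
gripper_width: 0.124
```

play_rows:
  motion:
    - [1, [0.01, 0.045, 0.02], 0]
    - [1, [0.02, 0.08, 0.04], 0.0]
    - [1, [0.03, 0.1, 0.06], 0]
    - [1, [0.03, 0.1, 0.06], 0.0]
    - [1, [0.03, 0.1, 0.06], 0.0]

```text
time: 9.7
tool_pos: [0.6576, 0.2015, 0.2895]
tool_rot: [0.5, -0.5, 0.5, 0.5]
contact_force: [-0.7, -0.1, -2.2]
gripper_width: 0.128
```

```bash
cat > b.py <<'E'
from h import *
st()
p,d,c=grab('wrist','w3'); W=cloud(d,c); X,Y,Z=np.moveaxis(W,-1,0)
np.savez('/tmp/w3.npz',p=p,d=d,K=c[0],R=c[1],t=c[2])
for k in('stage','nest0','screw_bar','sample0'):
    print(k,[(np.round(a['at'],3).tolist(),round(a['score'],2)) for a in nets.landmark_of('wrist',k)][:6])
E
python3 b.py
```

```text
{'time': 9.7, 'tool_pos': [0.6576, 0.2015, 0.2895], 'tool_rot': [0.4997, -0.5, 0.5004, 0.4999], 'contact_force': [-0.7396, -0.058, -2.2198], 'gripper_width': 0.128, 'joint_pos': [0.1895, 0.1722, 1.3877, -0.0006, 1.5823, -1.3812]}
stage [([0.578, 0.204, -0.002], 0.98), ([0.652, 0.198, 0.268], 0.25)]
nest0 [([0.58, 0.105, 0.029], 0.88), ([0.582, 0.235, 0.032], 0.88), ([0.578, 0.168, 0.031], 0.75), ([0.579, 0.296, 0.029], 0.68)]
screw_bar []
sample0 [([0.651, 0.198, 0.268], 0.6)]
```

View pics/w3.png

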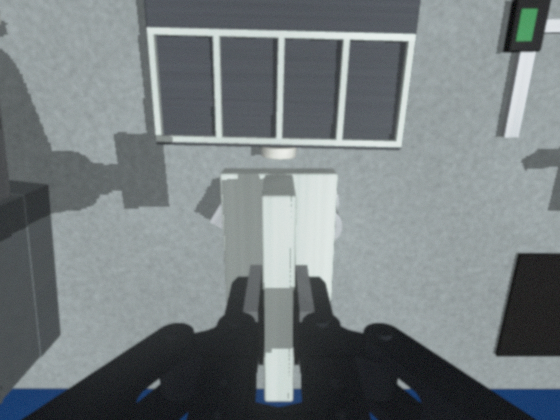

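```bash
python3 - <<'E'
from h import *
z=np.load('/tmp/w3.npz'); c=(z['K'],z['R'],z['t']); p=z['p']; W=cloud(z['d'],c); X,Y,Z=np.moveaxis(W,-1,0)
rib=(Z>.0345)&(Z<.042)&(X>.48)&(X<.66)&(Y>.03)&(Y<.4)
print(rib.sum(),np.median(Z[rib]))
pts=np.c_[X[rib],Y[rib]]*1000
print(cv2.minAreaRect(pts.astype(np.float32)))
for u,v in((148,28),(416,34),(402,147),(155,142),(148,32)): print(u,v,onplane(u,v,.038,c))
cv2.imwrite('pics/w3z.png',cv2.resize(p[15:160,135:425,::-1],None,fx=2.7,fy=2.7,interpolation=2))
cv2.imwrite('pics/rib.png',rib[0:170,120:440].astype(np.uint8)*255)
E
```

```text
6845 0.03812685288924443
((588.3941040039062, 202.83920288085938), (262.9071960449219, 126.81456756591797), 88.72720336914062)
148 28 [0.52293888 0.07464759 0.038     ]
416 34 [0.52821956 0.33554292 0.038     ]
402 147 [0.63828898 0.33378288 0.038     ]
155 142 [0.6330059  0.06961691 0.038     ]
148 32 [0.52646443 0.07424712 0.038     ]
```

View pics/w3z.png

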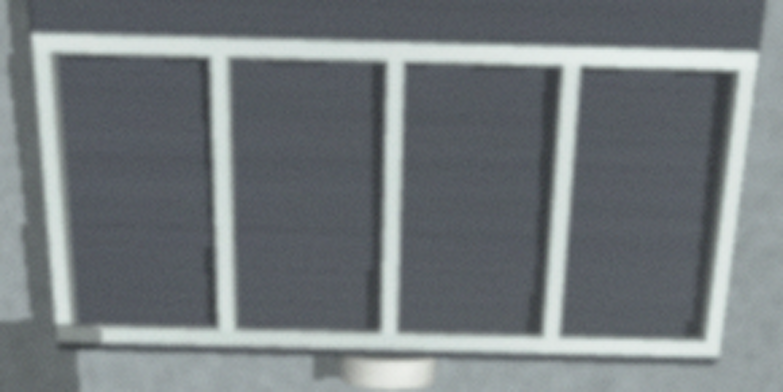

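View pics/rib.png

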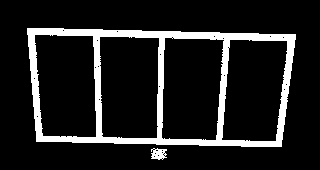

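```bash
python3 - <<'E'
from h import *
z=np.load('/tmp/w3.npz'); c=(z['K'],z['R'],z['t']); p=z['p']; W=cloud(z['d'],c); X,Y,Z=np.moveaxis(W,-1,0)
rib=((Z>.0345)&(Z<.042)&(X>.48)&(X<.66)&(Y>.03)&(Y<.4)).astype(np.uint8)
n,l,s,_=cv2.connectedComponentsWithStats(rib); i=1+np.argmax(s[1:,4]); q=(l==i)
u=np.argwhere(q)
P=np.array([onplane(b,a,.038,c)[:2] for a,b in u])
print(cv2.minAreaRect((P*1000).astype(np.float32)))
r=cv2.minAreaRect((P*1000).astype(np.float32)); ctr=np.array(r[0])
for th in(-.0185,-.0227,):
  ax=np.array([np.cos(th),np.sin(th)]);ay=np.array([-ax[1],ax[0]])
  Q=P*1000; a=Q@ax; b=Q@ay
  print(th,(a.min()+a.max())/2*ax+(b.min()+b.max())/2*ay, np.ptp(a),np.ptp(b))
th=-.022
for k in(-96,-32,32,96): print(ctr+k*np.array([-np.sin(th),np.cos(th)]))
# held sample web
m=(Z>.29)&(Z<.33)&(X>.55)&(X<.75)&(Y>.15)&(Y<.25); print(m.sum()); 
webs(W,.305-.01,.325,(.55,.75,.15,.25))
E
```

```text
((580.16943359375, 202.97288513183594), (262.143310546875, 110.0619888305664), 88.67201232910156)
-0.0185 [580.15189249 202.97530714] 110.92019643610922 262.47362593263387
-0.0227 [580.16806216 202.99018844] 110.14973918732608 262.1432203844056
[578.05760396 106.99611619]
[579.46549038 170.98062882]
[580.87337681 234.96514144]
[582.28126323 298.94965407]
10546
9449 [655.4 200.3] [36.9 90. ] -0.271 0.3131
```

```bash
python3 - <<'E'
from h import *
z=np.load('/tmp/w3.npz'); c=(z['K'],z['R'],z['t'])
print(onplane(279,178,.3131,c),onplane(279,400,.3131,c))
print(c[1].T@[0,0,1])
for v in(178,185): 
  for u in(262,297): print(onplane(u,v,.3131,c))
for u in(265,293): print(onplane(u,400,.3131,c))
E
```

```text
[0.6046929  0.20152617 0.3131    ] [0.69938819 0.20159729 0.3131    ]
[ 3.20569623e-01 -3.35124325e-04 -9.47224896e-01]
[0.60469406 0.19586424 0.3131    ]
[0.60469168 0.20752093 0.3131    ]
[0.60710146 0.19583033 0.3131    ]
[0.60709897 0.20756055 0.3131    ]
[0.69939118 0.19577748 0.3131    ]
[0.6993852  0.20741688 0.3131    ]
```

```bash
python3 - <<'E'
from h import *
z=np.load('/tmp/w3.npz'); c=(z['K'],z['R'],z['t']);p=z['p']; W=cloud(z['d'],c)
for v in list(range(172,200,3))+list(range(385,408,3)): print(v,W[v,279].round(4),p[v,279])
E
```

```text
172 [0.6106 0.2016 0.2783] [118 126 124]
175 [0.6107 0.2016 0.2834] [124 129 129]
178 [0.6106 0.2016 0.289 ] [122 130 127]
181 [0.6107 0.2016 0.2935] [127 132 131]
184 [0.6106 0.2016 0.2984] [128 132 131]
187 [0.6109 0.2015 0.3017] [128 133 130]
190 [0.6108 0.2015 0.306 ] [127 134 130]
193 [0.6108 0.2015 0.3101] [126 133 131]
196 [0.6113 0.2015 0.312 ] [182 191 187]
199 [0.6121 0.2015 0.3127] [213 222 220]
385 [0.6922 0.2016 0.3124] [204 217 212]
388 [0.6932 0.2016 0.313 ] [206 218 215]
391 [0.6947 0.2016 0.3131] [205 217 212]
394 [0.6956 0.2016 0.3137] [206 216 215]
397 [0.6979 0.2016 0.313 ] [206 216 212]
400 [0.6989 0.2016 0.3136] [179 190 192]
403 [ 1.2508  0.2028 -0.2086] [ 42  66 108]
406 [ 1.2521  0.2028 -0.2017] [36 55 91]
```

play_rows:
  motion:
    - [1, [-0.03, 0.015, -0.03], -0.022]
    - [1, [-0.06, 0.03, -0.06], -0.022]
    - [1, [-0.0745, 0.0335, -0.1], -0.022]
    - [1, [-0.0745, 0.0335, -0.14], -0.022]
    - [1, [-0.0745, 0.0335, -0.18], -0.022]

```text
time: 10.45
tool_pos: [0.5824, 0.2345, 0.1084]
tool_rot: [0.506, -0.494, 0.506, 0.494]
contact_force: [0.2, -0.1, -3.0]
gripper_width: 0.127
```

play_rows:
  motion:
    - [1, [0, 0, -0.03], 0]
    - [1, [0, 0, -0.03], 0]

```text
time: 10.65
tool_pos: [0.5786, 0.233, 0.0733]
tool_rot: [0.502, -0.492, 0.51, 0.496]
contact_force: [-0.9, -0.0, -2.2]
gripper_width: 0.126
```

```bash
python3 - <<'E'
from h import *
st()
grab('wrist','w4')
E
```

```text
{'time': 10.65, 'tool_pos': [0.5786, 0.233, 0.0733], 'tool_rot': [0.5021, -0.4919, 0.5097, 0.4961], 'contact_force': [-0.8649, -0.0141, -2.1665], 'gripper_width': 0.1261, 'joint_pos': [0.2637, 0.2004, 1.7279, -0.0001, 1.2256, -1.2834]}
```

View pics/w4.png

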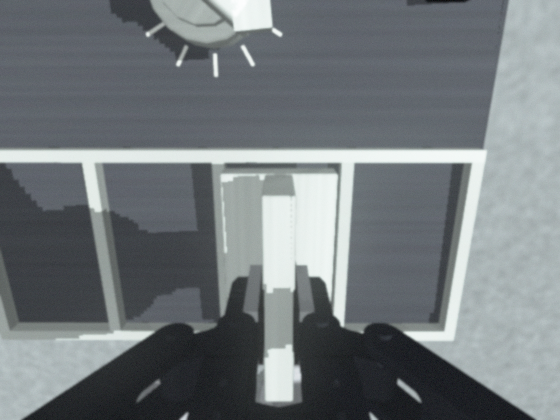

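play_rows:
  motion:
    - [1, [0, 0, -0.005], 0]
    - [1, [0, 0, -0.005], 0]
    - [1, [0, 0, -0.005], 0]

```text
time: 11.0
tool_pos: [0.5847, 0.2352, 0.0771]
tool_rot: [0.507, -0.495, 0.505, 0.494]
contact_force: [-0.0, -0.5, -2.5]
gripper_width: 0.125
```

```bash
python3 - <<'E'
from h import *
st()
p,d,c=grab('wrist','w5'); W=cloud(d,c);np.savez('/tmp/w5.npz',p=p,d=d,K=c[0],R=c[1],t=c[2])
for v in (172,176,180,184,188,192): print(v,W[v,279].round(4))
for u in range(205,360,4): print(u,W[182,u].round(4).tolist(),p[182,u].mean().round(),end=' | ')
E
```

```text
{'time': 11.0, 'tool_pos': [0.5847, 0.2352, 0.0771], 'tool_rot': [0.5068, -0.4948, 0.5046, 0.4936], 'contact_force': [-0.0053, -0.5083, -2.5438], 'gripper_width': 0.1251, 'joint_pos': [0.2645, 0.2004, 1.7208, -0.0, 1.217, -1.2834]}
172 [0.5377 0.2364 0.0659]
176 [0.538  0.2364 0.0719]
180 [0.5375 0.2363 0.0806]
184 [0.5378 0.2363 0.0853]
188 [0.5376 0.2363 0.0918]
192 [0.5379 0.2363 0.0958]
205 [0.5508, 0.1967, 0.0294] 74.0 | 209 [0.5487, 0.2005, 0.0375] 125.0 | 213 [0.5486, 0.2026, 0.0383] 153.0 | 217 [0.5487, 0.2047, 0.0382] 153.0 | 221 [0.541, 0.2116, 0.0679] 156.0 | 225 [0.5412, 0.2132, 0.0674] 162.0 | 229 [0.5408, 0.2152, 0.0691] 164.0 | 233 [0.5409, 0.2168, 0.0687] 165.0 | 237 [0.5411, 0.2185, 0.0684] 163.0 | 241 [0.5409, 0.2203, 0.0691] 164.0 | 245 [0.5411, 0.2219, 0.0685] 160.0 | 249 [0.541, 0.2236, 0.0689] 160.0 | 253 [0.5413, 0.2253, 0.0682] 166.0 | 257 [0.5413, 0.227, 0.0683] 162.0 | 261 [0.541, 0.2287, 0.0696] 158.0 | 265 [0.5377, 0.2309, 0.0824] 142.0 | 269 [0.5378, 0.2325, 0.0821] 144.0 | 273 [0.5375, 0.234, 0.0832] 147.0 | 277 [0.5377, 0.2356, 0.0827] 145.0 | 281 [0.5378, 0.2371, 0.0824] 147.0 | 285 [0.5377, 0.2386, 0.0829] 148.0 | 289 [0.5379, 0.2402, 0.0825] 151.0 | 293 [0.5378, 0.2417, 0.0827] 189.0 | 297 [0.5414, 0.2439, 0.0693] 232.0 | 301 [0.5414, 0.2456, 0.0694] 235.0 | 305 [0.5419, 0.2474, 0.0678] 235.0 | 309 [0.5415, 0.249, 0.0694] 237.0 | 313 [0.5418, 0.2507, 0.0685] 239.0 | 317 [0.5418, 0.2524, 0.0687] 238.0 | 321 [0.5418, 0.2541, 0.0686] 239.0 | 325 [0.5418, 0.2558, 0.0688] 237.0 | 329 [0.5421, 0.2576, 0.0679] 241.0 | 333 [0.5419, 0.2592, 0.0688] 241.0 | 337 [0.5421, 0.2609, 0.0682] 228.0 | 341 [0.5502, 0.2678, 0.0379] 231.0 | 345 [0.5503, 0.2699, 0.0377] 220.0 | 349 [0.5521, 0.2732, 0.0311] 112.0 | 353 [0.5526, 0.2757, 0.0295] 113.0 | 357 [0.5525, 0.2777, 0.0299] 112.0 |
```

View pics/w5.png

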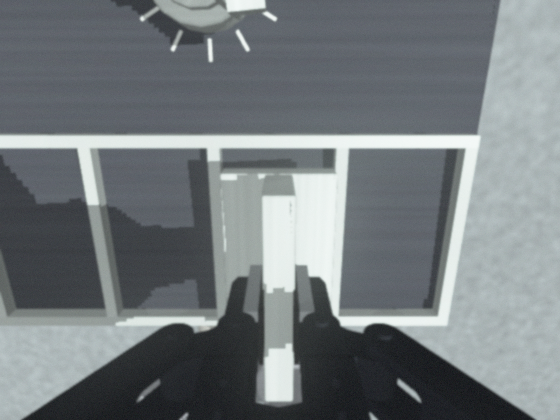

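play_rows:
  motion:
    - [1, [-0.002, 0, -0.008], 0]
    - [1, [-0.002, 0, -0.015], 0]
    - [1, [-0.002, 0, -0.021], 0]
    - [1, [-0.002, 0, -0.026], 0]
    - [1, [-0.002, 0, -0.026], 0]

```text
time: 11.55
tool_pos: [0.5815, 0.2351, 0.0505]
tool_rot: [0.505, -0.494, 0.506, 0.494]
contact_force: [-5.7, -1.2, 8.8]
gripper_width: 0.126
```

play_rows:
  motion:
    - [0.1, [0, 0, 0], 0]
    - [0.1, [0, 0, 0], 0]
    - [0.1, [0, 0, 0.005], 0]
    - [0.1, [0, 0, 0.04], 0]
    - [0.1, [0, 0, 0.085], 0]

```text
time: 12.05
tool_pos: [0.5792, 0.2343, 0.1317]
tool_rot: [0.504, -0.493, 0.508, 0.495]
contact_force: [1.3, 0.4, 0.6]
gripper_width: 0.45
```

play_rows:
  motion:
    - [0.1, [0.01, 0, 0.04], 0]
    - [0.1, [0.03, -0.01, 0.08], 0]
    - [0.1, [0.05, -0.03, 0.12], 0]
    - [0.1, [0.06, -0.06, 0.13], -0.05]
    - [0.1, [0.06, -0.1, 0.13], -0.09]

```text
time: 12.55
tool_pos: [0.6438, 0.1349, 0.2683]
tool_rot: [0.53, -0.472, 0.525, 0.47]
contact_force: [-0.5, -0.5, -0.2]
gripper_width: 0.445
```

```bash
python3 - <<'E'
from h import *
st()
p,d,c=grab('wrist','w6'); W=cloud(d,c);np.savez('/tmp/w6.npz',p=p,d=d,K=c[0],R=c[1],t=c[2])
webs(W,.068,.08,(.5,.66,.05,.36))
E
```

```text
{'time': 12.55, 'tool_pos': [0.6438, 0.1349, 0.2683], 'tool_rot': [0.5295, -0.4725, 0.5253, 0.4695], 'contact_force': [-0.4633, -0.5034, -0.2125], 'gripper_width': 0.4453, 'joint_pos': [0.0934, 0.1053, 1.4959, 0.0002, 1.533, -1.3645]}
1633 [579.4 234.9] [12.9 89.9] -0.021 0.0741
```

View pics/w6.png

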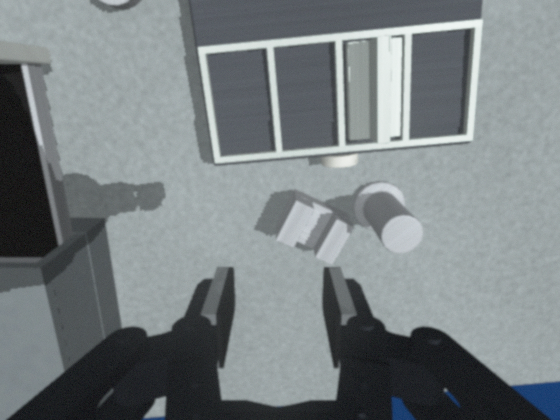

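play_rows:
  motion:
    - [0.1, [0, -0.045, 0.02], 0]
    - [0.1, [0, -0.09, 0.04], 0]
    - [0.1, [0, -0.135, 0.05], 0]
    - [0.1, [0, -0.18, 0.05], 0]
    - [0.1, [0, -0.225, 0.05], 0]

```text
time: 13.1
tool_pos: [0.6413, -0.0917, 0.3149]
tool_rot: [0.528, -0.471, 0.527, 0.471]
contact_force: [0.9, -0.9, 0.0]
gripper_width: 0.451
```

play_rows:
  motion:
    - [0.1, [0, -0.045, 0.0], 0]
    - [0.1, [0, -0.09, 0.0], 0]
    - [0.1, [0, -0.12, 0.0], 0]
    - [0.1, [0, -0.12, 0.0], 0]
    - [0.1, [0, -0.12, 0.0], 0]

```text
time: 13.6
tool_pos: [0.6411, -0.2103, 0.3136]
tool_rot: [0.528, -0.47, 0.528, 0.471]
contact_force: [-0.6, -0.2, -0.4]
gripper_width: 0.45
```

```bash
python3 - <<'E'
from h import *
st()
p,d,c=grab('wrist','w7'); W=cloud(d,c)
webs(W)
E
```

```text
{'time': 13.6, 'tool_pos': [0.6411, -0.2103, 0.3136], 'tool_rot': [0.5277, -0.4704, 0.5276, 0.4711], 'contact_force': [-0.5594, -0.1774, -0.4178], 'gripper_width': 0.4501, 'joint_pos': [-0.4274, 0.1345, 1.3901, 0.0005, 1.6178, -1.8842]}
1059 [ 504.5 -206.7] [  0.8 291.8] 1.45 0.0957
1377 [ 560.7 -244.7] [12.4 89.3] -0.105 0.0961
1467 [ 565.5 -307.2] [12.7 89.4] -0.095 0.0959
```

View pics/w7.png

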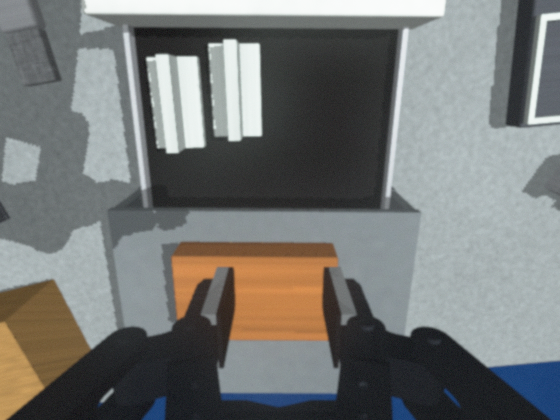

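play_rows:
  motion:
    - [0.1, [-0.03, -0.012, -0.03], 0.01]
    - [0.1, [-0.06, -0.024, -0.06], 0.01]
    - [0.1, [-0.082, -0.034, -0.09], 0.01]
    - [0.1, [-0.082, -0.034, -0.13], 0.01]
    - [0.1, [-0.082, -0.034, -0.17], 0.01]

```text
time: 14.15
tool_pos: [0.5595, -0.2428, 0.1437]
tool_rot: [0.525, -0.475, 0.524, 0.473]
contact_force: [0.9, -1.2, 0.1]
gripper_width: 0.453
```

play_rows:
  motion:
    - [0.1, [0, 0, -0.03], 0]
    - [0.1, [0, 0, -0.06], 0]
    - [0.1, [0, 0, -0.072], 0]
    - [0.1, [0, 0, -0.072], 0]
    - [0.1, [0, 0, -0.072], 0]

```text
time: 14.65
tool_pos: [0.5604, -0.2438, 0.0735]
tool_rot: [0.525, -0.475, 0.525, 0.473]
contact_force: [0.7, -0.0, 0.1]
gripper_width: 0.449
```

play_rows:
  motion:
    - [1, [0, 0, -0.002], 0]
    - [1, [0, 0, -0.002], 0]
    - [1, [0, 0, -0.002], 0]
    - [1, [0, 0, -0.002], 0]
    - [1, [0, 0, -0.002], 0]

```text
time: 15.15
tool_pos: [0.5605, -0.2448, 0.0719]
tool_rot: [0.525, -0.475, 0.525, 0.473]
contact_force: [0.3, 0.1, 5.4]
gripper_width: 0.125
```

play_rows:
  motion:
    - [1, [0, 0, 0.02], 0]
    - [1, [0, 0, 0.05], 0]
    - [1, [0, 0, 0.08], 0]
    - [1, [0.01, 0.03, 0.1], 0.04]
    - [1, [0.025, 0.07, 0.1], 0.09]

```text
time: 15.65
tool_pos: [0.5858, -0.1755, 0.1738]
tool_rot: [0.504, -0.498, 0.503, 0.494]
contact_force: [0.2, 0.1, -2.2]
gripper_width: 0.125
```

play_rows:
  motion:
    - [1, [0, 0.045, 0], 0]
    - [1, [0, 0.09, 0.0], 0]
    - [1, [0, 0.135, 0], 0]
    - [1, [0, 0.18, 0], 0]
    - [1, [0, 0.225, 0], 0]

```text
time: 16.15
tool_pos: [0.5832, 0.0527, 0.1688]
tool_rot: [0.503, -0.496, 0.504, 0.497]
contact_force: [-0.3, -0.1, -2.1]
gripper_width: 0.126
```

```bash
python3 - <<'E'
from h import *
st()
E
```

```text
{'time': 16.15, 'tool_pos': [0.5832, 0.0527, 0.1688], 'tool_rot': [0.5028, -0.4962, 0.5037, 0.4972], 'contact_force': [-0.2992, -0.0843, -2.1242], 'gripper_width': 0.1256, 'joint_pos': [-0.0369, 0.0072, 1.7655, 0.0001, 1.3708, -1.5947]}
```

play_rows:
  motion:
    - [1, [-0.002, 0.045, 0], -0.011]
    - [1, [-0.002, 0.09, -0.01], -0.011]
    - [1, [-0.002, 0.1185, -0.04], -0.011]
    - [1, [-0.002, 0.1185, -0.075], -0.011]
    - [1, [-0.002, 0.1185, -0.09], -0.011]

```text
time: 16.65
tool_pos: [0.5787, 0.1699, 0.075]
tool_rot: [0.503, -0.493, 0.508, 0.496]
contact_force: [-1.7, 0.7, -2.4]
gripper_width: 0.121
```

play_rows:
  motion:
    - [1, [0, 0, 0], 0]
    - [1, [0, 0, 0], 0]
    - [1, [0, 0, 0], 0]

```text
time: 16.95
tool_pos: [0.584, 0.169, 0.0823]
tool_rot: [0.507, -0.494, 0.505, 0.493]
contact_force: [-0.2, 0.2, -2.7]
gripper_width: 0.125
```

```bash
cat > hov.py <<'E'
from h import *
import sys
st()
p,d,c=grab('wrist',sys.argv[1]); W=cloud(d,c); X,Y,Z=np.moveaxis(W,-1,0)
s=state()['tool_pos']
print('webfront',[W[v,279].round(4).tolist() for v in(180,188)])
row=W[182]; m=(row[:,2]>.05)&(abs(row[:,1]-s[1])<.04); print('base y',np.nanmin(row[m,1]),np.nanmax(row[m,1]),'basetop z',np.nanmedian(row[m,2]))
m=(row[:,2]>.034)&(row[:,2]<.041); print('ribs y',np.sort(row[m,1]).round(4).tolist())
E
python3 hov.py w8
```

```text
{'time': 16.95, 'tool_pos': [0.584, 0.169, 0.0823], 'tool_rot': [0.5073, -0.4945, 0.5052, 0.493], 'contact_force': [-0.211, 0.2279, -2.6762], 'gripper_width': 0.1249, 'joint_pos': [0.1593, 0.1454, 1.7737, -0.0, 1.2188, -1.3864]}
webfront [[0.5393, 0.1702, 0.0758], [0.5395, 0.1701, 0.0877]]
base y 0.14516563943032446 0.1946665687310185 basetop z 0.07455992100776665
ribs y [0.0723, 0.0725, 0.0739, 0.0747, 0.0756, 0.0762, 0.0765, 0.077, 0.0776, 0.0779, 0.0784, 0.0785, 0.0787, 0.0789, 0.1365, 0.1371, 0.1378, 0.138, 0.1386, 0.2009, 0.2015, 0.2019, 0.2023, 0.2029, 0.2034, 0.2038, 0.2046, 0.2051, 0.2057, 0.2062, 0.2103, 0.2106, 0.2637, 0.2643, 0.2646, 0.2649, 0.2653, 0.2655, 0.2657, 0.2668, 0.2669, 0.2673, 0.2678, 0.2682, 0.2687, 0.2698, 0.2702]
```

View pics/w8.png

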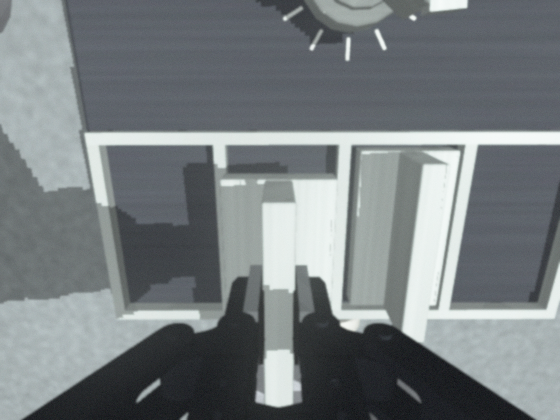

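play_rows:
  motion:
    - [1, [-0.0045, 0.001, -0.005], 0]
    - [1, [-0.0045, 0.001, -0.013], 0]
    - [1, [-0.0045, 0.001, -0.021], 0]
    - [1, [-0.0045, 0.001, -0.028], 0]
    - [1, [-0.0045, 0.001, -0.033], 0]

```text
time: 17.5
tool_pos: [0.5777, 0.1705, 0.0499]
tool_rot: [0.505, -0.493, 0.507, 0.495]
contact_force: [-21.7, -5.7, 41.9]
gripper_width: 0.125
```

play_rows:
  motion:
    - [1, [0, 0, 0], 0]
    - [0.1, [0, 0, 0], 0]
    - [0.1, [0, 0, 0], 0]
    - [0.1, [0, 0, 0.01], 0]
    - [0.1, [0, 0, 0.05], 0]

```text
time: 18.0
tool_pos: [0.5739, 0.1697, 0.0922]
tool_rot: [0.503, -0.492, 0.509, 0.496]
contact_force: [0.1, -0.0, -0.3]
gripper_width: 0.453
```

play_rows:
  motion:
    - [0.1, [0.01, 0, 0.04], 0]
    - [0.1, [0.03, -0.01, 0.08], 0]
    - [0.1, [0.05, -0.03, 0.12], 0]
    - [0.1, [0.06, -0.04, 0.16], -0.05]
    - [0.1, [0.06, -0.06, 0.17], -0.09]

```text
time: 18.5
tool_pos: [0.6411, 0.1105, 0.2743]
tool_rot: [0.531, -0.473, 0.525, 0.468]
contact_force: [-0.2, -0.1, 1.1]
gripper_width: 0.45
```

```bash
python3 - <<'E'
from h import *
st()
p,d,c=grab('wrist','w9'); W=cloud(d,c)
webs(W,.068,.08,(.5,.66,.05,.36))
E
```

```text
{'time': 18.5, 'tool_pos': [0.6411, 0.1105, 0.2743], 'tool_rot': [0.5309, -0.4727, 0.5249, 0.4682], 'contact_force': [-0.1835, -0.0929, 1.0646], 'gripper_width': 0.4504, 'joint_pos': [0.0563, 0.0838, 1.5089, 0.0003, 1.5382, -1.3997]}
1622 [579.4 234.8] [12.8 89.9] -0.022 0.0741
1487 [578.6 170.5] [12.3 89.9] -0.024 0.0741
```

play_rows:
  motion:
    - [0.1, [0, -0.045, 0.02], 0]
    - [0.1, [0, -0.09, 0.04], 0]
    - [0.1, [0, -0.135, 0.05], 0]
    - [0.1, [0, -0.18, 0.05], 0]
    - [0.1, [0, -0.225, 0.05], 0]

```text
time: 19.05
tool_pos: [0.6376, -0.116, 0.3173]
tool_rot: [0.528, -0.471, 0.527, 0.471]
contact_force: [1.2, 0.0, 0.0]
gripper_width: 0.446
```

play_rows:
  motion:
    - [0.1, [0, -0.045, 0.0], 0]
    - [0.1, [0, -0.09, 0.0], 0]
    - [0.1, [0, -0.12, 0.0], 0]
    - [0.1, [0, -0.12, 0.0], 0]
    - [0.1, [0, -0.12, 0.0], 0]

```text
time: 19.55
tool_pos: [0.6375, -0.2346, 0.3161]
tool_rot: [0.528, -0.47, 0.528, 0.471]
contact_force: [0.1, -0.1, -0.2]
gripper_width: 0.451
```

```bash
python3 - <<'E'
from h import *
st()
p,d,c=grab('wrist','w10'); W=cloud(d,c)
webs(W)
E
```

```text
{'time': 19.55, 'tool_pos': [0.6375, -0.2346, 0.3161], 'tool_rot': [0.5278, -0.4699, 0.5278, 0.4711], 'contact_force': [0.1259, -0.1205, -0.2219], 'gripper_width': 0.4507, 'joint_pos': [-0.4623, 0.1452, 1.3743, 0.0006, 1.6237, -1.9184]}
1017 [ 504.4 -207. ] [  0.8 291.8] 1.45 0.0961
1395 [ 565.8 -307.4] [12.7 89.3] -0.095 0.096
```

View pics/w10.png

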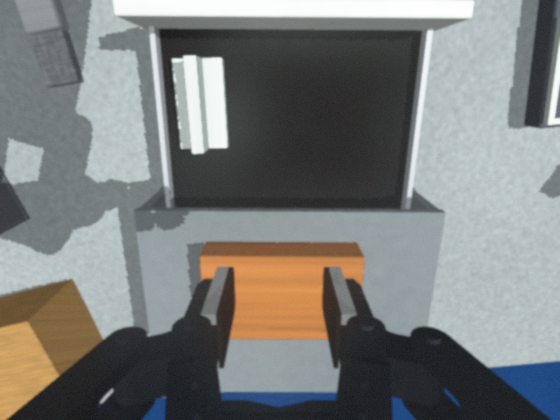

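play_rows:
  motion:
    - [0.1, [-0.025, -0.025, -0.03], 0]
    - [0.1, [-0.05, -0.05, -0.06], 0]
    - [0.1, [-0.0715, -0.0715, -0.09], 0]
    - [0.1, [-0.0715, -0.0715, -0.13], 0]
    - [0.1, [-0.0715, -0.0715, -0.17], 0]

```text
time: 20.1
tool_pos: [0.5664, -0.3052, 0.1465]
tool_rot: [0.528, -0.472, 0.527, 0.47]
contact_force: [-0.2, -0.7, 0.5]
gripper_width: 0.451
```

play_rows:
  motion:
    - [0.1, [0, 0, -0.03], 0]
    - [0.1, [0, 0, -0.06], 0]
    - [0.1, [0, 0, -0.075], 0]
    - [0.1, [0, 0, -0.075], 0]
    - [0.1, [0, 0, -0.075], 0]

```text
time: 20.6
tool_pos: [0.5672, -0.3057, 0.0732]
tool_rot: [0.528, -0.472, 0.527, 0.471]
contact_force: [0.7, -0.2, 1.0]
gripper_width: 0.448
```

play_rows:
  motion:
    - [1, [0, 0, -0.002], 0]
    - [1, [0, 0, -0.002], 0]
    - [1, [0, 0, -0.002], 0]
    - [1, [0, 0, -0.002], 0]
    - [1, [0, 0, -0.002], 0]

```text
time: 21.1
tool_pos: [0.5676, -0.3069, 0.0722]
tool_rot: [0.528, -0.472, 0.527, 0.469]
contact_force: [-0.2, 0.4, 6.5]
gripper_width: 0.125
```

play_rows:
  motion:
    - [1, [0, 0, 0.02], 0]
    - [1, [0, 0, 0.05], 0]
    - [1, [0, 0, 0.08], 0]
    - [1, [0.01, 0.03, 0.1], 0.04]
    - [1, [0.015, 0.07, 0.1], 0.09]

```text
time: 21.6
tool_pos: [0.5832, -0.2377, 0.1741]
tool_rot: [0.507, -0.496, 0.506, 0.491]
contact_force: [0.8, -0.1, -2.4]
gripper_width: 0.125
```

play_rows:
  motion:
    - [1, [0, 0.045, 0], 0]
    - [1, [0, 0.09, 0.0], 0]
    - [1, [0, 0.135, 0], 0]
    - [1, [0, 0.18, 0], 0]
    - [1, [0, 0.225, 0], 0]

```text
time: 22.1
tool_pos: [0.5803, -0.0092, 0.169]
tool_rot: [0.506, -0.493, 0.506, 0.494]
contact_force: [0.9, -0.1, -2.4]
gripper_width: 0.123
```

```bash
python3 - <<'E'
from h import *
st()
E
```

```text
{'time': 22.1, 'tool_pos': [0.5803, -0.0092, 0.169], 'tool_rot': [0.5057, -0.4934, 0.5063, 0.4944], 'contact_force': [0.9462, -0.0902, -2.365], 'gripper_width': 0.1225, 'joint_pos': [-0.1442, -0.0055, 1.778, 0.0001, 1.3707, -1.6908]}
```

play_rows:
  motion:
    - [1, [-0.002, 0.045, 0], 0]
    - [1, [-0.002, 0.09, -0.01], 0]
    - [1, [-0.002, 0.1165, -0.04], 0]
    - [1, [-0.002, 0.1165, -0.075], 0]
    - [1, [-0.002, 0.1165, -0.09], 0]

```text
time: 22.6
tool_pos: [0.5759, 0.1062, 0.0753]
tool_rot: [0.503, -0.493, 0.508, 0.496]
contact_force: [-1.2, -0.4, -3.3]
gripper_width: 0.13
```

play_rows:
  motion:
    - [1, [0, 0, 0], 0]
    - [1, [0, 0, 0], 0]
    - [1, [0, 0, 0], 0]

```text
time: 22.9
tool_pos: [0.581, 0.1048, 0.0822]
tool_rot: [0.507, -0.495, 0.505, 0.493]
contact_force: [-0.2, -1.2, -1.7]
gripper_width: 0.12
```

```bash
python3 hov.py w11
```

```text
{'time': 22.9, 'tool_pos': [0.581, 0.1048, 0.0822], 'tool_rot': [0.5072, -0.4946, 0.5052, 0.4929], 'contact_force': [-0.162, -1.1715, -1.7029], 'gripper_width': 0.1201, 'joint_pos': [0.0525, 0.1063, 1.8168, -0.0, 1.2148, -1.4933]}
webfront [[0.5344, 0.1061, 0.0833], [0.5342, 0.106, 0.0956]]
base y 0.08118246098430087 0.13068166670529427 basetop z 0.07435842310826407
ribs y [0.0728, 0.0734, 0.0739, 0.0745, 0.1368, 0.1373, 0.1377, 0.1384, 0.1388, 0.1393, 0.1399, 0.1403, 0.1409, 0.1415, 0.142, 0.1425, 0.146, 0.1463, 0.1464, 0.2006, 0.2006, 0.2006, 0.201, 0.2016, 0.2019, 0.2023, 0.2025, 0.2036, 0.2037, 0.204, 0.205, 0.2052, 0.2062, 0.2063, 0.2103, 0.2103, 0.2103, 0.2106, 0.2108, 0.2109, 0.211, 0.2116, 0.2246]
```

View pics/w11.png

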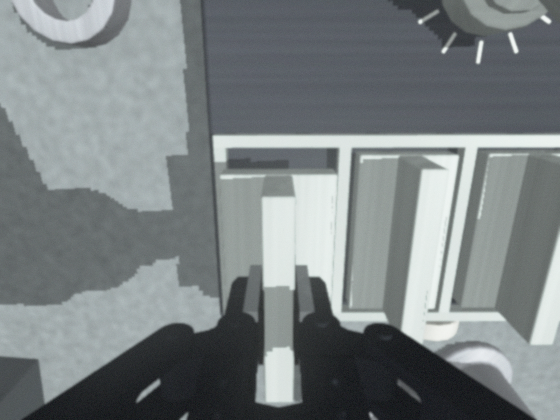

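play_rows:
  motion:
    - [1, [-0.001, 0.001, -0.005], 0]
    - [1, [-0.001, 0.001, -0.013], 0]
    - [1, [-0.001, 0.001, -0.021], 0]
    - [1, [-0.001, 0.001, -0.027], 0]
    - [1, [-0.001, 0.001, -0.03], 0]

```text
time: 23.45
tool_pos: [0.5774, 0.1064, 0.0502]
tool_rot: [0.505, -0.493, 0.507, 0.495]
contact_force: [-11.5, -0.7, 19.1]
gripper_width: 0.125
```

play_rows:
  motion:
    - [1, [0, 0, 0], 0]
    - [0.1, [0, 0, 0], 0]
    - [0.1, [0, 0, 0], 0]
    - [0.1, [0, 0, 0.01], 0]
    - [0.1, [0, 0, 0.05], 0]

```text
time: 23.95
tool_pos: [0.5747, 0.1062, 0.0958]
tool_rot: [0.503, -0.492, 0.509, 0.496]
contact_force: [0.4, -0.9, -0.7]
gripper_width: 0.446
```

play_rows:
  motion:
    - [0.1, [0.01, 0.01, 0.04], 0]
    - [0.1, [0.03, 0.04, 0.08], 0]
    - [0.1, [0.05, 0.07, 0.12], 0]
    - [0.1, [0.06, 0.09, 0.15], 0]
    - [0.1, [0.06, 0.09, 0.17], 0]

```text
time: 24.45
tool_pos: [0.6404, 0.1994, 0.2753]
tool_rot: [0.507, -0.496, 0.503, 0.494]
contact_force: [-0.5, -1.4, 0.5]
gripper_width: 0.449
```

```bash
python3 - <<'E'
from h import *
st()
p,d,c=grab('wrist','w12'); W=cloud(d,c)
webs(W,.068,.08,(.5,.66,.05,.36))
E
```

```text
{'time': 24.45, 'tool_pos': [0.6404, 0.1994, 0.2753], 'tool_rot': [0.5075, -0.4958, 0.503, 0.4936], 'contact_force': [-0.5452, -1.3736, 0.5276], 'gripper_width': 0.4488, 'joint_pos': [0.1906, 0.1326, 1.4549, 0.0009, 1.547, -1.3592]}
1507 [576.5 106.7] [12.7 89.2] -0.021 0.074
1399 [579.  170.6] [12.2 89.3] -0.026 0.0741
1410 [579.4 235.2] [12.3 89. ] -0.022 0.0741
```

View pics/w12.png

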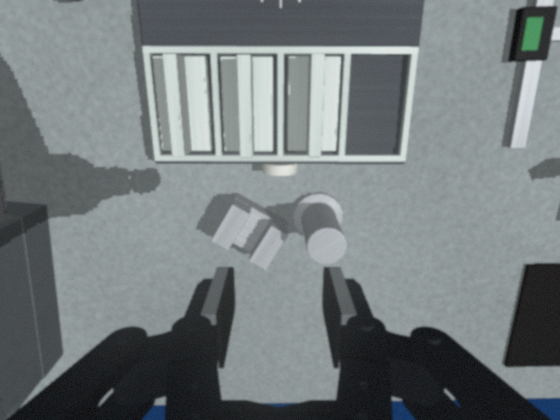

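play_rows:
  motion:
    - [1, [-0.02, -0.04, 0], -0.05]
    - [1, [-0.04, -0.085, 0], -0.1]
    - [1, [-0.06, -0.13, 0], -0.1]
    - [1, [-0.08, -0.175, 0], -0.1]
    - [1, [-0.1, -0.22, 0], -0.1]

```text
time: 25.0
tool_pos: [0.5368, -0.0252, 0.2695]
tool_rot: [0.53, -0.468, 0.53, 0.468]
contact_force: [1.3, -0.3, 1.0]
gripper_width: -0.001
```

play_rows:
  motion:
    - [1, [-0.03, -0.04, 0], 0]
    - [1, [-0.06, -0.08, 0], 0]
    - [1, [-0.09, -0.12, 0], 0]
    - [1, [-0.12, -0.15, 0], 0]
    - [1, [-0.145, -0.175, 0], 0]

```text
time: 25.5
tool_pos: [0.3912, -0.1999, 0.2695]
tool_rot: [0.53, -0.468, 0.53, 0.468]
contact_force: [1.1, -0.5, 0.5]
gripper_width: -0.001
```

play_rows:
  motion:
    - [1, [0, 0, -0.01], 0]
    - [1, [0, 0, -0.03], 0]
    - [1, [0, 0, -0.06], 0]
    - [1, [0, 0, -0.06], 0]
    - [1, [0, 0, -0.06], 0]

```text
time: 26.0
tool_pos: [0.3931, -0.1979, 0.2094]
tool_rot: [0.53, -0.468, 0.53, 0.469]
contact_force: [0.3, -0.5, -0.1]
gripper_width: 0.002
```

```bash
python3 - <<'E'
from h import *
st()
p,d,c=grab('wrist','w13'); W=cloud(d,c)
p,d,c=grab('side','s13')
E
```

```text
{'time': 26.0, 'tool_pos': [0.3931, -0.1979, 0.2094], 'tool_rot': [0.5298, -0.4676, 0.5299, 0.4688], 'contact_force': [0.338, -0.544, -0.0832], 'gripper_width': 0.0024, 'joint_pos': [-0.6359, -0.4015, 2.0481, 0.0002, 1.4968, -2.0834]}
```

View pics/w13.png

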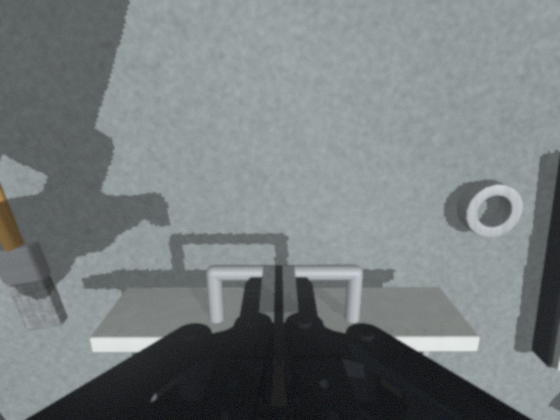

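View pics/s13.png

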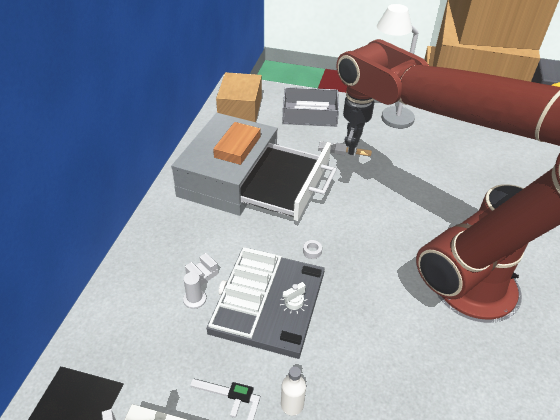

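play_rows:
  motion:
    - [1, [0, 0, -0.04], 0]
    - [1, [0, 0, -0.08], 0]
    - [1, [0, 0, -0.12], 0]
    - [1, [0, 0, -0.13], 0]
    - [1, [0, 0, -0.13], 0]

```text
time: 26.6
tool_pos: [0.3931, -0.1982, 0.0796]
tool_rot: [0.53, -0.467, 0.53, 0.469]
contact_force: [1.1, 0.2, 0.5]
gripper_width: -0.001
```

play_rows:
  motion:
    - [1, [0.01, -0.001, 0], 0]
    - [1, [0.02, -0.0024, 0], 0]
    - [1, [0.03, -0.0036, 0], 0]
    - [1, [0.04, -0.005, 0], 0]
    - [1, [0.055, -0.0067, 0], 0]

```text
time: 27.1
tool_pos: [0.4489, -0.2056, 0.0806]
tool_rot: [0.529, -0.468, 0.53, 0.468]
contact_force: [-2.8, -0.5, 3.2]
gripper_width: -0.0
```

play_rows:
  motion:
    - [1, [0.025, -0.003, 0], 0]
    - [1, [0.05, -0.006, 0], 0]
    - [1, [0.075, -0.009, 0], 0]
    - [1, [0.1, -0.012, 0], 0]
    - [1, [0.12, -0.0147, 0], 0]

```text
time: 27.6
tool_pos: [0.5697, -0.22, 0.0799]
tool_rot: [0.529, -0.468, 0.53, 0.469]
contact_force: [-4.0, 0.8, 3.4]
gripper_width: -0.0
```

play_rows:
  motion:
    - [1, [0.008, -0.001, 0], 0]
    - [1, [0.014, -0.0017, 0], 0]
    - [1, [0.02, -0.0024, 0], 0]
    - [1, [0.024, -0.003, 0], 0]

```text
time: 28.0
tool_pos: [0.5921, -0.2228, 0.0798]
tool_rot: [0.53, -0.468, 0.53, 0.468]
contact_force: [-2.5, 1.4, 2.6]
gripper_width: 0.004
```

play_rows:
  motion:
    - [1, [0.004, -0.0005, 0], 0]
    - [1, [0.008, -0.001, 0], 0]
    - [1, [0.012, -0.0015, 0], 0]
    - [1, [0.012, -0.0015, 0], 0]

```text
time: 28.4
tool_pos: [0.5979, -0.2234, 0.0798]
tool_rot: [0.526, -0.463, 0.534, 0.474]
contact_force: [-27.2, 4.2, 17.5]
gripper_width: -0.004
```

play_rows:
  motion:
    - [1, [-0.02, 0.0024, 0], 0]
    - [1, [-0.06, 0.007, 0], 0]
    - [1, [-0.08, 0.009, 0.04], 0]
    - [1, [-0.08, 0.02, 0.08], 0.05]
    - [1, [-0.08, 0.04, 0.12], 0.1]

```text
time: 28.9
tool_pos: [0.5237, -0.1848, 0.2011]
tool_rot: [0.506, -0.494, 0.506, 0.494]
contact_force: [0.5, -0.0, 0.7]
gripper_width: -0.0
```

play_rows:
  motion:
    - [0, [0, 0.045, 0.02], 0]
    - [0, [0, 0.09, 0.04], 0]
    - [0, [0, 0.135, 0.06], 0]
    - [0, [0, 0.18, 0.06], 0]
    - [0, [0, 0.225, 0.06], 0]

```text
time: 29.4
tool_pos: [0.525, 0.0423, 0.2617]
tool_rot: [0.507, -0.495, 0.505, 0.493]
contact_force: [0.4, 0.6, -0.5]
gripper_width: 0.5
```

play_rows:
  motion:
    - [0, [0, 0.045, 0], 0]
    - [0, [0, 0.09, 0], 0]
    - [0, [0, 0.135, 0], 0]
    - [0, [0, 0.155, 0], 0]
    - [0, [0, 0.155, 0], 0]

```text
time: 29.9
tool_pos: [0.5242, 0.1981, 0.26]
tool_rot: [0.505, -0.495, 0.504, 0.495]
contact_force: [0.3, -1.5, 0.8]
gripper_width: 0.502
```

```bash
cat > scr.py <<'E'
from h import *
import sys
st()
p,d,c=grab('wrist',sys.argv[1]); W=cloud(d,c)
np.savez('/tmp/scr.npz',p=p,d=d,K=c[0],R=c[1],t=c[2])
webs(W,.083,.1,(.38,.53,.13,.28))
webs(W,.068,.08,(.51,.66,.05,.36))
print([(np.round(a['at'],3).tolist(),round(a['score'],2)) for a in nets.landmark_of('wrist','screw_bar')][:6])
E
python3 scr.py w14
```

```text
{'time': 29.9, 'tool_pos': [0.5242, 0.1981, 0.26], 'tool_rot': [0.5054, -0.495, 0.5044, 0.495], 'contact_force': [0.3235, -1.5142, 0.7562], 'gripper_width': 0.502, 'joint_pos': [0.2282, -0.1178, 1.7318, 0.0008, 1.5264, -1.3228]}
1309 [457.7 209.1] [16.2 64.1] 0.851 0.0893
1187 [576.1 106.7] [12.8 89.5] -0.023 0.0739
1121 [579.4 235.3] [12.2 90.9] -0.022 0.0741
1102 [578.2 170.7] [12.1 89.9] -0.024 0.0741
[([0.456, 0.204, 0.076], 0.68)]
```

View pics/w14.png

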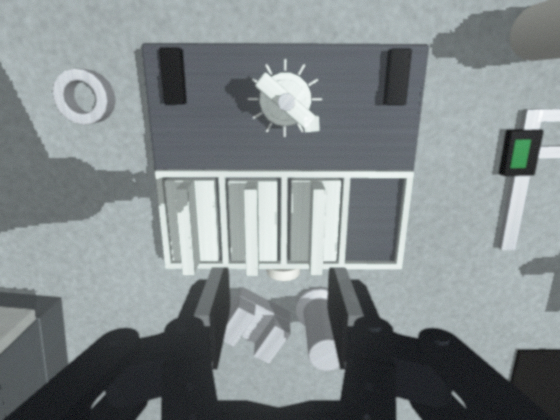

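```bash
python3 - <<'E'
from h import *
z=np.load('/tmp/scr.npz'); c=(z['K'],z['R'],z['t']);p=z['p']; W=cloud(z['d'],c)
cv2.imwrite('pics/w14z.png',cv2.resize(p[45:150,220:350,::-1],None,fx=5.5,fy=5.5,interpolation=2))
X,Y,Z=np.moveaxis(W,-1,0)
C=np.array([.5802,.2030])+np.array([-.125*np.cos(-.0227),-.125*np.sin(-.0227)]);print('axis',C)
m=(Z>.083)&(np.hypot(X-C[0],Y-C[1])<.05); 
P=np.c_[X[m],Y[m]]-C; 
a=np.linalg.eigh(np.cov(P.T))[1][:,1]; print(np.arctan2(a[1],a[0])); q=P@a; o=P@[-a[1],a[0]]; print(q.min(),q.max(),np.percentile(o,[1,50,99]))
for lo in np.arange(-.04,.04,.005):
    k=(q>=lo)&(q<lo+.005)
    if k.sum()>3: print(round(lo,3),k.sum(),o[k].min().round(4),o[k].max().round(4),Z[m][k].max().round(4))
E
```

```text
axis [0.4552322  0.20583726]
0.8556056944375356
-0.027980352242282264 0.03609892531641411 [-0.00685834  0.00014205  0.00692536]
-0.03 64 -0.007 0.0065 0.0905
-0.025 113 -0.0068 0.007 0.0914
-0.02 111 -0.0069 0.007 0.0907
-0.015 110 -0.007 0.0069 0.0913
-0.01 113 -0.0068 0.007 0.0988
-0.005 115 -0.007 0.0069 0.0989
-0.0 105 -0.0069 0.007 0.0987
0.005 96 -0.0065 0.0068 0.0983
0.01 106 -0.007 0.007 0.0912
0.015 103 -0.0067 0.0068 0.0916
0.02 106 -0.0069 0.007 0.0911
0.025 108 -0.0079 0.0083 0.091
0.03 54 -0.0057 0.0052 0.0902
0.035 5 -0.0008 0.0009 0.0904
```

View pics/w14z.png

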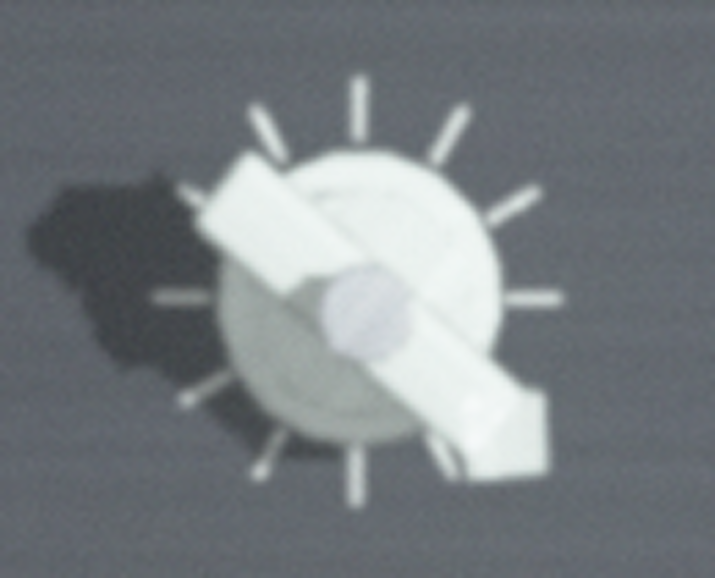

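play_rows:
  motion:
    - [0, [-0.02, 0.002, 0], 0.145]
    - [0, [-0.04, 0.004, 0], 0.29]
    - [0, [-0.069, 0.0077, -0.02], 0.435]
    - [0, [-0.069, 0.0077, -0.05], 0.58]
    - [0, [-0.069, 0.0077, -0.08], 0.725]

```text
time: 30.5
tool_pos: [0.4557, 0.2021, 0.1801]
tool_rot: [-0.297, 0.643, -0.296, -0.641]
contact_force: [-0.2, 0.9, 0.0]
gripper_width: 0.5
```

play_rows:
  motion:
    - [0, [0, 0, 0], 0.14]
    - [0, [0, 0, 0], 0.15]
    - [0, [0, 0, 0], 0.15]
    - [0, [0, 0, 0], 0.15]

```text
time: 30.9
tool_pos: [0.4562, 0.2029, 0.1812]
tool_rot: [-0.25, 0.662, -0.249, -0.661]
contact_force: [0.2, -0.1, 0.8]
gripper_width: 0.501
```

```bash
cat >> h.py <<'E'
def yaw():
    from scipy.spatial.transform import Rotation as Ro
    q=state()['tool_rot']; z=Ro.from_quat([q[1],q[2],q[3],q[0]]).apply([0,0,1]); return np.arctan2(z[1],z[0])
E
python3 - <<'E'
from h import *
st(); print(yaw())
E
```

```text
{'time': 30.9, 'tool_pos': [0.4562, 0.2029, 0.1812], 'tool_rot': [-0.2504, 0.6621, -0.2495, -0.6608], 'contact_force': [0.1595, -0.1468, 0.7743], 'gripper_width': 0.5006, 'joint_pos': [0.2693, -0.2203, 1.9541, -0.0, 1.4054, -2.1497]}
2.4190164200020883
```

play_rows:
  motion:
    - [0.1, [-0.001, 0.003, -0.03], 0.007]
    - [0.1, [-0.001, 0.003, -0.07], 0.007]
    - [0.1, [-0.001, 0.003, -0.1], 0.007]
    - [0.1, [-0.001, 0.003, -0.115], 0.007]
    - [0.1, [-0.001, 0.003, -0.115], 0.007]

```text
time: 31.4
tool_pos: [0.4531, 0.2058, 0.0632]
tool_rot: [0.246, -0.661, 0.248, 0.664]
contact_force: [-0.7, 0.3, -1.0]
gripper_width: 0.448
```

play_rows:
  motion:
    - [1, [0, 0, 0], 0]
    - [1, [0, 0, 0], 0]
    - [1, [0, 0, 0], 0]
    - [1, [0, 0, 0], 0]

```text
time: 31.8
tool_pos: [0.4558, 0.207, 0.0674]
tool_rot: [-0.248, 0.664, -0.246, -0.662]
contact_force: [-2.5, 1.0, 6.9]
gripper_width: 0.148
```

play_rows:
  motion:
    - [1, [0, 0, 0], -0.1]
    - [1, [0, 0, 0], -0.24]
    - [1, [0, 0, 0], -0.38]
    - [1, [0, 0, 0], -0.52]
    - [1, [0, 0, 0], -0.66]

```text
time: 32.3
tool_pos: [0.4563, 0.2061, 0.0675]
tool_rot: [-0.45, 0.547, -0.449, -0.544]
contact_force: [0.0, -3.0, 6.1]
gripper_width: 0.15
```

```bash
python3 - <<'E'
from h import *
st(); print(yaw(),state()['ft_torque'])
E
```

```text
{'time': 32.3, 'tool_pos': [0.4563, 0.2061, 0.0675], 'tool_rot': [-0.4503, 0.5473, -0.4486, -0.5445], 'contact_force': [0.0035, -3.0225, 6.097], 'gripper_width': 0.1504, 'joint_pos': [0.2766, -0.0854, 2.0377, -0.0021, 1.1851, -1.4867]}
1.7640571830713296 [-0.49437066  0.16496029  0.19998784]
```

Turning well; continue.

play_rows:
  motion:
    - [1, [0, 0, 0], -0.14]
    - [1, [0, 0, 0], -0.28]
    - [1, [0, 0, 0], -0.42]
    - [1, [0, 0, 0], -0.56]
    - [1, [0, 0, 0], -0.7]

```text
time: 32.8
tool_pos: [0.4561, 0.2051, 0.0674]
tool_rot: [0.61, -0.36, 0.609, 0.357]
contact_force: [-1.0, -6.2, 7.8]
gripper_width: 0.151
```

play_rows:
  motion:
    - [1, [0, 0, 0], -0.14]
    - [1, [0, 0, 0], -0.28]
    - [1, [0, 0, 0], -0.42]
    - [1, [0, 0, 0], -0.56]
    - [1, [0, 0, 0], -0.7]

```text
time: 33.3
tool_pos: [0.4553, 0.2045, 0.0674]
tool_rot: [0.696, -0.13, 0.695, 0.126]
contact_force: [-5.2, -9.3, 10.3]
gripper_width: 0.154
```

play_rows:
  motion:
    - [1, [0, 0, 0], -0.14]
    - [1, [0, 0, 0], -0.28]
    - [1, [0, 0, 0], -0.42]
    - [1, [0, 0, 0], -0.56]
    - [1, [0, 0, 0], -0.7]

```text
time: 33.8
tool_pos: [0.4543, 0.2045, 0.0674]
tool_rot: [0.697, 0.116, 0.697, -0.12]
contact_force: [-8.4, -9.6, 13.8]
gripper_width: 0.148
```

play_rows:
  motion:
    - [1, [0, 0, 0], -0.14]
    - [1, [0, 0, 0], -0.28]
    - [1, [0, 0, 0], -0.42]
    - [1, [0, 0, 0], -0.56]
    - [1, [0, 0, 0], -0.7]

```text
time: 34.3
tool_pos: [0.4535, 0.2052, 0.0674]
tool_rot: [0.614, 0.348, 0.615, -0.352]
contact_force: [-10.8, -7.5, 15.9]
gripper_width: 0.15
```

```bash
python3 - <<'E'
from h import *
st(); print(yaw(),state()['ft_torque'])
E
```

```text
{'time': 34.3, 'tool_pos': [0.4535, 0.2052, 0.0674], 'tool_rot': [0.6138, 0.3484, 0.6149, -0.3517], 'contact_force': [-10.8335, -7.5125, 15.8981], 'gripper_width': 0.1502, 'joint_pos': [0.2765, -0.0866, 2.0389, -0.0024, 1.1936, 1.3134]}
-1.0359257945265556 [-0.93327208  2.00775054  0.10763841]
```

play_rows:
  motion:
    - [1, [0, 0, 0], -0.14]
    - [1, [0, 0, 0], -0.28]
    - [1, [0, 0, 0], -0.4]
    - [1, [0, 0, 0], -0.47]
    - [1, [0, 0, 0], -0.51]

```text
time: 34.8
tool_pos: [0.4533, 0.2059, 0.0674]
tool_rot: [0.506, 0.491, 0.508, -0.494]
contact_force: [-11.6, -3.8, 15.1]
gripper_width: 0.151
```

```bash
python3 - <<'E'
from h import *
st(); print(yaw(),state()['ft_torque'])
E
```

```text
{'time': 34.8, 'tool_pos': [0.4533, 0.2059, 0.0674], 'tool_rot': [0.5065, 0.4915, 0.5076, -0.4942], 'contact_force': [-11.6257, -3.8469, 15.0648], 'gripper_width': 0.1511, 'joint_pos': [0.2771, -0.0866, 2.039, -0.0006, 1.1933, 1.8198]}
-1.5424608405001698 [-0.56245383  2.03108011  0.1425448 ]
```

play_rows:
  motion:
    - [1, [0, 0, 0], -0.03]
    - [1, [0, 0, 0], -0.06]
    - [1, [0, 0, 0], -0.08]
    - [1, [0, 0, 0], -0.08]

```text
time: 35.2
tool_pos: [0.4534, 0.206, 0.0674]
tool_rot: [-0.488, -0.51, -0.488, 0.513]
contact_force: [-12.8, -3.8, 15.3]
gripper_width: 0.149
```

```bash
python3 - <<'E'
from h import *
st(); print(yaw(),state()['ft_torque'])
E
```

```text
{'time': 35.2, 'tool_pos': [0.4534, 0.206, 0.0674], 'tool_rot': [-0.488, -0.5101, -0.4885, 0.5129], 'contact_force': [-12.8253, -3.7593, 15.3405], 'gripper_width': 0.1485, 'joint_pos': [0.2776, -0.0866, 2.039, -0.0013, 1.193, 1.8953]}
-1.617260773047022 [-0.55706003  2.01183798  1.07475716]
```

play_rows:
  motion:
    - [1, [0, 0, 0], 0.14]
    - [1, [0, 0, 0], 0.28]
    - [1, [0, 0, 0], 0.42]
    - [1, [0, 0, 0], 0.56]
    - [1, [0, 0, 0], 0.7]

```text
time: 35.7
tool_pos: [0.4536, 0.2051, 0.0674]
tool_rot: [0.634, 0.311, 0.635, -0.314]
contact_force: [-10.6, -8.1, 15.2]
gripper_width: 0.152
```

play_rows:
  motion:
    - [1, [0, 0, 0], 0.14]
    - [1, [0, 0, 0], 0.28]
    - [1, [0, 0, 0], 0.42]
    - [1, [0, 0, 0], 0.56]
    - [1, [0, 0, 0], 0.7]

```text
time: 36.2
tool_pos: [0.4544, 0.2045, 0.0674]
tool_rot: [0.703, 0.074, 0.703, -0.078]
contact_force: [-7.9, -9.7, 13.1]
gripper_width: 0.146
```

play_rows:
  motion:
    - [1, [0, 0, 0], 0.12]
    - [1, [0, 0, 0], 0.18]
    - [1, [0, 0, 0], 0.19]
    - [1, [0, 0, 0], 0.19]
    - [1, [0, 0, 0], 0.19]

```text
time: 36.7
tool_pos: [0.4547, 0.2044, 0.0674]
tool_rot: [0.707, 0.009, 0.707, -0.012]
contact_force: [-6.2, -9.4, 12.6]
gripper_width: 0.154
```

```bash
python3 - <<'E'
from h import *
st(); print(yaw(),state()['ft_torque'])
E
```

```text
{'time': 36.7, 'tool_pos': [0.4547, 0.2044, 0.0674], 'tool_rot': [0.7069, 0.0089, 0.7072, -0.0124], 'contact_force': [-6.2034, -9.4097, 12.6022], 'gripper_width': 0.1536, 'joint_pos': [0.2758, -0.0862, 2.0386, -0.005, 1.191, 0.3078]}
-0.030230202117596635 [-1.53400964  1.27115191  0.03726981]
```

Hold, release, lift straight up, and look.

play_rows:
  motion:
    - [0.1, [0, 0, 0], 0]
    - [0.1, [0, 0, 0], 0]
    - [0.1, [0, 0, 0], 0]
    - [0.1, [0, 0, 0.03], 0]
    - [0.1, [0, 0, 0.07], 0]

```text
time: 37.2
tool_pos: [0.4522, 0.2058, 0.1329]
tool_rot: [0.705, 0.01, 0.709, -0.012]
contact_force: [1.0, -0.4, -0.5]
gripper_width: 0.451
```

play_rows:
  motion:
    - [0.1, [0, -0.02, 0.05], 0]
    - [0.1, [0, -0.06, 0.09], 0]
    - [0.1, [0.02, -0.1, 0.13], 0]
    - [0.1, [0.04, -0.1, 0.15], 0]
    - [0.1, [0.04, -0.1, 0.15], 0]

```text
time: 37.7
tool_pos: [0.4984, 0.1046, 0.2913]
tool_rot: [0.711, 0.012, 0.703, -0.012]
contact_force: [-0.4, 0.9, 0.8]
gripper_width: 0.452
```

```bash
python3 scr.py w15; python3 - <<'E'
from h import *
p,d,c=grab('side','s15')
E
```

```text
{'time': 37.7, 'tool_pos': [0.4984, 0.1046, 0.2913], 'tool_rot': [0.7109, 0.0122, 0.7031, -0.0119], 'contact_force': [-0.409, 0.9497, 0.7839], 'gripper_width': 0.4517, 'joint_pos': [0.061, -0.2647, 1.8079, -0.0005, 1.5873, 0.0951]}
1227 [455.6 201.3] [16.  63.5] 1.532 0.0893
1581 [579.4 234.8] [12.4 89.9] -0.02 0.0741
1272 [578.4 170.4] [11.9 89.9] -0.032 0.0741
1139 [576.7 106.5] [12.4 89.7] -0.017 0.0741
[([0.455, 0.208, 0.074], 0.95)]
```

View pics/w15.png

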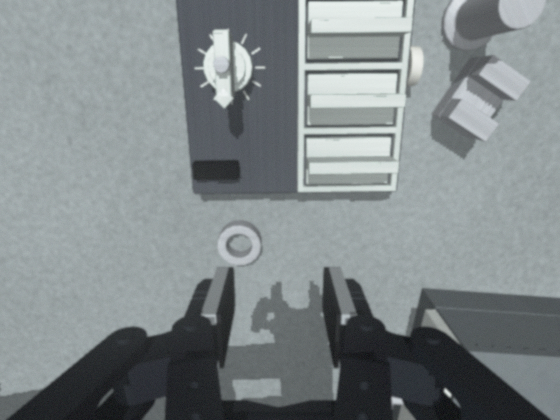

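View pics/s15.png

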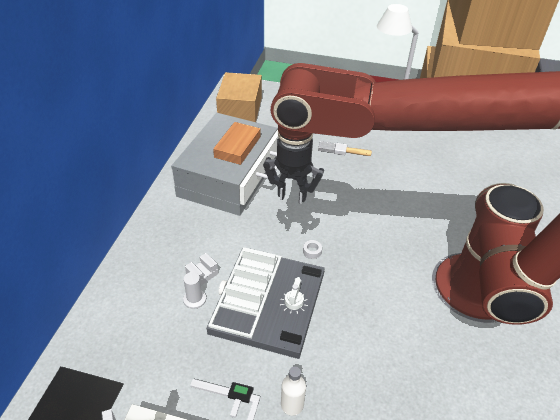

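play_rows:
  motion:
    - [0.1, [0.03, -0.045, 0], -0.05]
    - [0.1, [0.06, -0.085, 0], -0.1]
    - [0.1, [0.09, -0.13, 0], -0.1]
    - [0.1, [0.11, -0.175, 0], -0.1]
    - [0.1, [0.11, -0.22, 0], -0.1]

```text
time: 38.35
tool_pos: [0.6045, -0.1121, 0.2818]
tool_rot: [0.704, 0.046, 0.707, -0.045]
contact_force: [-0.3, 0.1, -0.8]
gripper_width: 0.449
```

play_rows:
  motion:
    - [0.1, [0.01, -0.045, 0], 0]
    - [0.1, [0.02, -0.09, 0], 0]
    - [0.1, [0.02, -0.13, 0], 0]
    - [0.1, [0.02, -0.15, 0], 0]
    - [0.1, [0.02, -0.15, 0], 0]

```text
time: 38.85
tool_pos: [0.6233, -0.2631, 0.2825]
tool_rot: [0.704, 0.048, 0.707, -0.046]
contact_force: [-0.5, 0.3, -0.5]
gripper_width: 0.454
```

```bash
python3 - <<'E'
from h import *
st()
p,d,c=grab('wrist','w16'); W=cloud(d,c); np.savez('/tmp/w16.npz',p=p,d=d,K=c[0],R=c[1],t=c[2])
print([(np.round(a['at'],3).tolist(),round(a['score'],2)) for a in nets.landmark_of('wrist','drawer_handle')])
X,Y,Z=np.moveaxis(W,-1,0)
for y0 in(-.33,-.29,-.25,-.22,-.19,-.16):
    m=(abs(Y-y0)<.002)&(X>.55)&(X<.75)
    print(y0,[(a,X[m&(Z>a)&(Z<b)].min().round(4),X[m&(Z>a)&(Z<b)].max().round(4)) for a,b in((.098,.106),(.117,.1225),(.1232,.13)) if (m&(Z>a)&(Z<b)).sum()])
E
```

```text
{'time': 38.85, 'tool_pos': [0.6233, -0.2631, 0.2825], 'tool_rot': [0.7043, 0.0476, 0.7067, -0.0465], 'contact_force': [-0.536, 0.2539, -0.5195], 'gripper_width': 0.454, 'joint_pos': [-0.5093, 0.1505, 1.4235, -0.0001, 1.5714, -0.3762]}
[([0.614, -0.218, 0.098], 0.59)]
-0.33 [(0.098, np.float64(0.6444), np.float64(0.6449)), (0.117, np.float64(0.6451), np.float64(0.659)), (0.1232, np.float64(0.6587), np.float64(0.716))]
-0.29 [(0.098, np.float64(0.6492), np.float64(0.6492)), (0.117, np.float64(0.6494), np.float64(0.6638)), (0.1232, np.float64(0.6598), np.float64(0.695))]
-0.25 [(0.098, np.float64(0.6063), np.float64(0.6545)), (0.117, np.float64(0.6543), np.float64(0.6689)), (0.1232, np.float64(0.6682), np.float64(0.6999))]
-0.22 [(0.098, np.float64(0.6099), np.float64(0.6583)), (0.117, np.float64(0.6583), np.float64(0.6724)), (0.1232, np.float64(0.662), np.float64(0.7038))]
-0.19 [(0.098, np.float64(0.6135), np.float64(0.6617)), (0.117, np.float64(0.6614), np.float64(0.6761)), (0.1232, np.float64(0.6757), np.float64(0.7078))]
-0.16 [(0.098, np.float64(0.6188), np.float64(0.6655)), (0.117, np.float64(0.665), np.float64(0.6796)), (0.1232, np.float64(0.6793), np.float64(0.7499))]
```

View pics/w16.png

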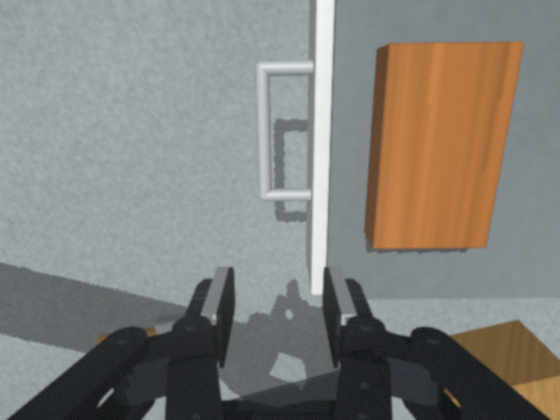

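```bash
python3 - <<'E'
from h import *
p,d,c=grab('side','s17')
print([(np.round(a['at'],3).tolist(),round(a['score'],2)) for a in nets.landmark_of('side','sample0')])
E
```

```text
[([0.577, 0.108, 0.029], 0.92), ([0.576, 0.168, 0.03], 0.86), ([0.579, 0.238, 0.029], 0.75), ([0.671, -0.225, 0.053], 0.68)]
```

View pics/s17.png

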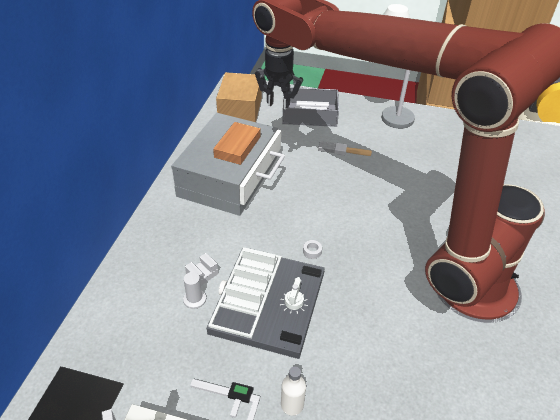

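```bash
python3 -c "
from plant import workorder
print(workorder.job_done())"
```

```text
the job is handed in; nothing more can be done
None
```

The job is done and handed in at about 39 s of robot time. I pulled the drawer to its stop and set the three samples it held in three of the four nests. Then I shut the drawer, turned the drag screw clockwise until it bottomed, and backed it off a quarter turn. No verdict came back, so what follows is from my own checks.

- **Samples:** wrist depth put all three within about 2–3 mm of their nest centres, upright, with their tops at 74 mm, so they are fully down. They had not moved when I looked again after the screw work.
- **Drawer:** the front panel is flush with the cabinet body, with no visible gap. A side picture taken before I shut it showed the drawer empty.
- **Screw:** the torque rose from about 0.15 to 1.1 N m at the angle where I expected it to bottom. After backing off, the bar reads about 4.73 rad, against 4.71 wanted.
- **Other things:** they look unmoved in the last side picture. I did not measure them.
- **Disagreements:** the last network check also reported a "sample" at the shut drawer's front (0.671, -0.225). I took it as a false hit because the drawer had been seen empty. The second sample was pressed down harder than intended, with a wrist force of about 47 N. It still sat correctly afterwards.

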